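Move the varnish-can carriage to the red notch

TASK

Lift the varnish can by its handle off the blue carriage and stand it on the black pad, and clear every wooden wedge off the slide rail into the scrap bin. Then hold the red release bar up, slide the empty carriage until its white pointer is opposite the red clip and let go, so that the bar drops fully and the carriage is caught in that notch. Last, stand the can back upright in the middle of the carriage deck; leave the other things on the belt where they are.

Things in the scene. Friction and masses are not known exactly. Their poses are not given: they have to be found in the camera images.
- slide_rail: fixed slide rail 520 mm long (its y) and 155 mm deep, lying across the belt in front of the robot. Origin: on the table under the middle of its length; x points away from the robot, y to the left along the rail. Plain bed top at z = 12 mm from x = -73 to +42 mm; low guide strip in front (x = -85 to -73 mm, top 20 mm); notched rack behind (x = 45 to 65 mm): teeth with upright flanks and pitched tops, peaks at z = 37 mm, every 40 mm along y
- carriage (a joint): travel of the blue carriage along the rail's +y (m), 0 to 0.36. 0 is the parking end at the right. It starts in a wide parking notch (0 to 0.02); then notches at 0.06, 0.10, ... 0.34 (play about 3 mm either way). Slides with about 1 to 2 N once the bar is up; with the bar down in a notch it is locked. Carriage 120 mm along y, from x = -88 to +69 mm of the rail; its sides come down to the bed, so that wedges lying there would block it
- release_bar (a joint): lift of the red release bar on the carriage (m): 0 fully down in a notch, stop at 0.028. It must be raised at least 0.017 to pass the teeth; spring and weight pull it down with about 5 to 7 N, and let go, it slips off the pitched tooth tops into the nearest notch
- bar_grip (a point): centre of the red grip of the release bar, which moves with carriage and bar: a block 60 mm along the rail's x, 14 mm wide (along y), 20 mm high, 106 mm above the table when down, standing on a thin rod; free underneath down to z = 65 mm. It stands at the back of the carriage, 85 mm in x behind carriage_deck
- carriage_deck (a point): middle of the light grey disc on the carriage's flat deck, where the can stands; deck top 60 mm above the table, 122 mm (x) by 120 mm (y)
- carriage_pointer (a point): white pointer strip in the middle of the carriage's front face; moves with the carriage
- red_clip: red clip, 16 mm wide, 26 mm high, on the front edge of the rail; marks the notch to use: the carriage is caught there when its pointer is opposite the clip (same y along the rail, within the notch's play). Four like clips in white mark other notches, 40 mm apart. Its y axis runs along the rail; origin at its foot
- varnish_can: closed metal can with green band, 82 mm across, 70 mm high, 0.25 to 0.42 kg, with a stiff upright handle. Origin at the centre of its underside, z up
- can_grip (a point): centre of the can's wooden handle bar: 72 mm long along the can's y, 12 mm thick (can's x), 14 mm high, 126 mm above the can's underside; free space of 49 mm between it and the lid
- drip_pad: black rubber pad, fixed, 130 (x) by 150 (y) by 4 mm; origin at the centre of its underside. Its place and the bin's may be swapped
- scrap_bin: blue open box, fixed, outside 120 (x) by 190 (y) by 70 mm high, walls and floor about 4 mm; origin at the centre of its underside
- wedge_1: wooden slot wedge (scrap), 22 mm wide (x), 85 mm long (y), 18 mm high at its thick end, origin at the centre of its underside; at the start flat on the rail's bed, lying roughly across the rail. May be absent
- wedge_2: wooden slot wedge (scrap), 22 mm wide (x), 85 mm long (y), 18 mm high at its thick end, origin at the centre of its underside; at the start flat on the rail's bed, lying roughly across the rail. May be absent
- wedge_3: wooden slot wedge (scrap), 22 mm wide (x), 85 mm long (y), 18 mm high at its thick end, origin at the centre of its underside; at the start flat on the rail's bed, lying roughly across the rail. May be absent
- wedge_4: wooden slot wedge (scrap), 22 mm wide (x), 85 mm long (y), 18 mm high at its thick end, origin at the centre of its underside; at the start flat on the rail's bed, lying roughly across the rail. May be absent
- wedge_5: wooden slot wedge (scrap), 22 mm wide (x), 85 mm long (y), 18 mm high at its thick end, origin at the centre of its underside; at the start flat on the rail's bed, lying roughly across the rail. May be absent
- tape_yellow: bystander: roll of yellow tape, 62 mm
- screwdriver: bystander: yellow screwdriver, 173 mm
- snips: bystander: blue-handled snips, 141 mm
- stator: bystander: motor stator with orange windings, 50x77x80 mm
- bottle: bystander: white bottle with red spout, 120 mm high
- end_cap: bystander: aluminium end cap, 60 mm
There are look-alikes about, which are no part of the job. Leave any yellow look-alike of the wedge_1 alone.

How it is judged:
On the way, in this order (a step that is already met when the one before it is completed fails the run):
1. the can stands upright and released on the pad, and every wedge is in the scrap bin (x of varnish_can in the frame of drip_pad between -0.055 and 0.055 m and y of varnish_can in the frame of drip_pad between -0.065 and 0.065 m and z of varnish_can in the frame of drip_pad below 0.012 m and angle between varnish_can's own z axis and vertical below 0.1 rad and linear speed of varnish_can below 0.03 m/s and contact force between the fingers and varnish_can below 0.2 N and x of wedge_1 in the frame of scrap_bin between -0.06 and 0.06 m and y of wedge_1 in the frame of scrap_bin between -0.095 and 0.095 m and z of each of wedge_1, wedge_2, wedge_3, wedge_4, wedge_5 in the frame of scrap_bin below 0.065 m and linear speed of each of wedge_1, wedge_2, wedge_3, wedge_4, wedge_5 below 0.05 m/s and x of wedge_2 in the frame of scrap_bin between -0.06 and 0.06 m and y of wedge_2 in the frame of scrap_bin between -0.095 and 0.095 m and x of wedge_3 in the frame of scrap_bin between -0.06 and 0.06 m and y of wedge_3 in the frame of scrap_bin between -0.095 and 0.095 m and x of wedge_4 in the frame of scrap_bin between -0.06 and 0.06 m and y of wedge_4 in the frame of scrap_bin between -0.095 and 0.095 m and x of wedge_5 in the frame of scrap_bin between -0.06 and 0.06 m and y of wedge_5 in the frame of scrap_bin between -0.095 and 0.095 m), for 0.2 s.
2. the carriage is caught at the red clip with the bar let go and fully down, the can still on the pad (all of step 1 and y of carriage_pointer in the frame of red_clip between -0.009 and 0.009 m and value of joint release_bar below 0.004 m and contact force between the fingers and release_bar below 0.2 N), for 0.3 s.
At the end, for the whole second after the job is handed in: the carriage's pointer is within 9 mm of the red clip along the rail, the release bar is down (within 4 mm), the can stands upright and still on the deck within 25 mm of its middle, and every wedge lies in the scrap bin (y of carriage_pointer in the frame of red_clip between -0.009 and 0.009 m and value of joint release_bar below 0.004 m and contact force between the fingers and release_bar below 0.2 N and horizontal distance between varnish_can and carriage_deck below 0.025 m and z of varnish_can in the frame of carriage_deck between -0.008 and 0.008 m and angle between varnish_can's own z axis and vertical below 0.1 rad and linear speed of varnish_can below 0.03 m/s and contact force between the fingers and varnish_can below 0.2 N and x of wedge_1 in the frame of scrap_bin between -0.06 and 0.06 m and y of wedge_1 in the frame of scrap_bin between -0.095 and 0.095 m and z of each of wedge_1, wedge_2, wedge_3, wedge_4, wedge_5 in the frame of scrap_bin below 0.065 m and linear speed of each of wedge_1, wedge_2, wedge_3, wedge_4, wedge_5 below 0.05 m/s and x of wedge_2 in the frame of scrap_bin between -0.06 and 0.06 m and y of wedge_2 in the frame of scrap_bin between -0.095 and 0.095 m and x of wedge_3 in the frame of scrap_bin between -0.06 and 0.06 m and y of wedge_3 in the frame of scrap_bin between -0.095 and 0.095 m and x of wedge_4 in the frame of scrap_bin between -0.06 and 0.06 m and y of wedge_4 in the frame of scrap_bin between -0.095 and 0.095 m and x of wedge_5 in the frame of scrap_bin between -0.06 and 0.06 m and y of wedge_5 in the frame of scrap_bin between -0.095 and 0.095 m); the robot touches nothing.
It fails at once if a bystander on the belt is shifted by more than 40 mm (distance of any of tape_yellow, screwdriver, snips, stator, bottle, end_cap from where it was at the start of the episode above 0.04 m).
Of wedge_1, wedge_2, wedge_3, wedge_4, wedge_5 only 3 to 5 are there at a start; the rules pass over those that are not, and their reading is None.
At some moment in a run one of wedge_2, wedge_3, wedge_4 may be knocked a few centimetres aside while the robot is not near it.
Once in a run the grip may slacken for a moment while it holds something.
It also fails if it takes over 208 s, if anything falls off the work surface, if the arm or the gripper's body presses on something with over 40 N, if the wrist force passes 120 N, or if a joint passes its speed limit or range.

ROBOT

A 6-joint arm with a two-finger parallel gripper is mounted at the origin on the work surface; the furniture and walls round the work are solid. World frame = base frame: x ahead of the robot, y to its left, z up, the work surface at z = 0. Lengths are in m, angles in rad, forces in N, time in s.
With the tool pointing down it reaches from about 0.3 to 1 m from the base axis. Payload 5.1 kg.
Tool frame: the origin (TCP) lies at the very end of the fingers, on their centre line; the grasp point (between the pads) lies 19 mm behind it (ctrl.pinch_z is the distance from the TCP to the grasp point, in m); z points along the fingers, y is the line along which they close (so a half turn about z gives the same grasp; the last joint's range is limited). The gripper opens to 95 mm and grips with 3 to 60 N. Pads are 20 mm wide; open, the fingers measure 119 mm over their backs; the gripper's body (75 mm by 180 mm) begins 59 mm behind the grasp point.
Start: joints at [1.259, 0.124, 1.65, -0, 1.367, -0.083], TCP at [0.147, 0.633, 0.215] pointing down, gripper open.
Joint ranges: [-2.61, 2.61], [-1.02, 2.33], [0.03, 2.71], [-1.35, 4.49], [0.32, 2.68], [-2.91, 2.91]. Speed limits (rad/s): [2.57, 2.57, 3.14, 3.14, 3.14, 3.14].

INTERFACE

Orientations are given as a unit quaternion [x, y, z, w].
In Python, from workcell import ctrl gives the robot as it stands.
- The arm moves only by the shell command python3 -m creep 'ROWS' [FORCE]. ROWS is JSON, a list of rows, each an object with "delta_pos": the shift along the tool's x, y, z in cm, a list of three; "rot": the turn, a rotation vector about the tool's x, y, z in rad, a list of three; "fingers": the opening, from 0 (shut) to 1 (fully open). A call has 1 to 10 rows; each row is the pose to reach, as a shift and turn from the pose commanded when the call began, along the tool's axes at that moment; what a row does not reach only later rows make up. A row lasts 1/12 s, in which the tool goes at most 41.7 mm and 7.16 degrees, less where a joint would pass 70% of its speed; a pose out of reach is approached as far as the arm can. A call with a gripper value outside its range is refused whole. The fingers move at their own pace and stop on an object; FORCE is the grip in N (left out, the last holds). Time passes only in rows, so rows that repeat a pose let the fingers close. It gives the time, the measured TCP pose, the force, the opening and the grip force at its end, in the units of the state.
- ctrl.sense(): the state, without advancing time (a new reading comes with each control period).
- ctrl.camera(name): name is "side" or "top"; returns a dict with "frame" (480x640x3 uint8, red, green, blue), "intrinsics" (3x3 intrinsics, pixels), "position" and "orientation" of the camera in the world. Camera axes: x right, y down, z forward; pixel columns grow to the right and rows downward; lengths in m; the calibration is good to about 2 mm. A picture is of the moment at which its call begins. There is no depth.
- ctrl.hand_in(): hands the job in; it is judged then, once.
The state is a dict: "clock": time; "joints": joint angles; "joint_vel": joint speeds; "joint_torque": joint torques, N m; "tool_pos": TCP position; "orientation": TCP orientation; "contact_force": force on the tool from outside, world axes, zero at the start; "ft_torque": the same for the moment, N m; "opening": finger opening in m; "finger_force": force on a finger pad.
Only numpy, scipy, OpenCV 4.12 (cv2) and the standard library are available. Lean on these libraries where they do the work, as an engineer would, in place of code of your own. Each camera call takes 0.05 s, during which the arm holds its last target. There are 200 camera calls.

## Working session

There is one attempt and no reset: what is moved stays moved. The work goes in short steps, Python scripts to look and compute and a shell command to move; the robot and the scene stay as the last step left them, time stands still between calls to the robot, and variables do not carry over. Pictures are saved under pics/ and viewed, at most 14 in all, crops included, and the job is handed in when it is done.

```bash
mkdir -p pics; ls; cat > h.py <<'E'
import numpy as np, cv2
from scipy.spatial.transform import Rotation as R
from workcell import ctrl
def snap(n,f=None):
    c=ctrl.camera(n)
    if f: cv2.imwrite('pics/'+f,c['frame'][:,:,::-1])
    return c
def px2w(c,u,v,z):
    K=np.array(c['intrinsics']);r=R.from_quat(c['orientation']).as_matrix()
    d=r@np.linalg.inv(K)@[u,v,1];p=np.array(c['position']);return p+d*(z-p[2])/d[2]
def w2px(c,P):
    K=np.array(c['intrinsics']);r=R.from_quat(c['orientation']).as_matrix()
    q=K@(r.T@(np.array(P)-c['position']));return q[:2]/q[2]
def st():
    s=ctrl.sense();print({k:np.round(s[k],3).tolist() for k in('clock','joints','tool_pos','orientation','contact_force','opening','finger_force')});return s
def go(P,yaw=None):
    """delta in tool axes (cm) to world P; yaw: turn tool z so closing line (y) is at this world angle"""
    s=ctrl.sense();r=R.from_quat(s['orientation']);d=r.inv().apply(np.array(P)-s['tool_pos'])*100
    print('delta',d.round(2),end=' ')
    if yaw is not None:
        y=r.as_matrix()[:,1];a=np.arctan2(y[1],y[0]);e=(yaw-a+np.pi/2)%np.pi-np.pi/2
        print('rotvec',r.inv().apply([0,0,e]).round(3))
E
python3 -c "
from h import *
st();
for n in('top','side'):
  c=snap(n,n+'0.png');print(n,c['position'],R.from_quat(c['orientation']).as_matrix().round(3).tolist(),np.round(c['intrinsics'],1).tolist())"
```

```text
pics
{'clock': 0.0, 'joints': [1.259, 0.124, 1.652, -0.0, 1.368, -0.083], 'tool_pos': [0.147, 0.632, 0.213], 'orientation': [0.114, 0.993, -0.001, -0.0], 'contact_force': [0.241, -0.259, 0.447], 'opening': 0.095, 'finger_force': 0.0}
top [0.31806684 0.01841432 1.32408492] [[0.017, -0.99, 0.138], [-1.0, -0.021, -0.021], [0.023, -0.137, -0.99]] [[466.6, 0.0, 320.5], [0.0, 466.6, 241.1], [0.0, 0.0, 1.0]]
side [-0.19403834  1.16114614  0.82887325] [[-0.86, -0.244, 0.448], [-0.51, 0.383, -0.77], [0.017, -0.891, -0.454]] [[571.6, 0.0, 313.7], [0.0, 571.6, 235.7], [0.0, 0.0, 1.0]]
```

View pics/top0.png

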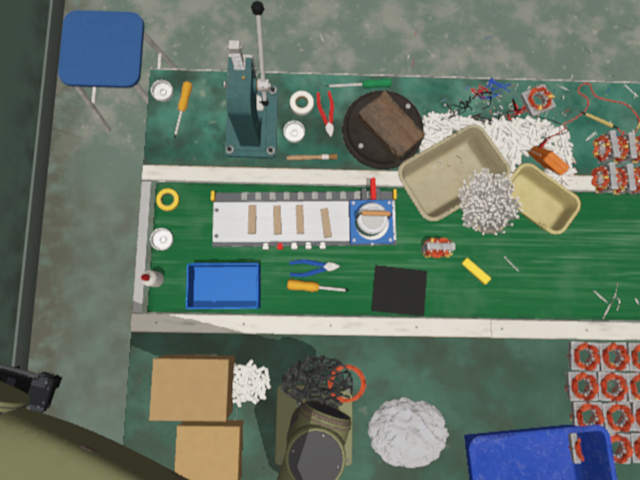

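View pics/side0.png

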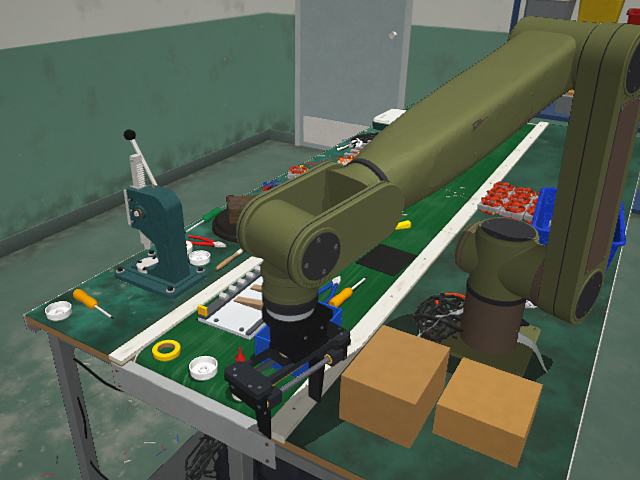

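Candidates for wedges are the tan pieces on the rail at (251,220), (278,220), (299,218) and (326,222). Not wedges: the yellow look-alike at (476,271), the wooden brush at (311,157) and the can's wooden handle at (376,213). For the notch, the red clip is at about (279,246), with white clips at (265), (294), (308) and (322). The black pad is at (399,290) and the bin at (223,285). Next, one close crop to check the choice.

```bash
python3 -c "
from h import *
im=cv2.imread('pics/top0.png')[170:260,200:405]
cv2.imwrite('pics/crop0.png',cv2.resize(im,None,fx=3.9,fy=3.9,interpolation=cv2.INTER_CUBIC))"
```

```text
(no output)
```

View pics/crop0.png

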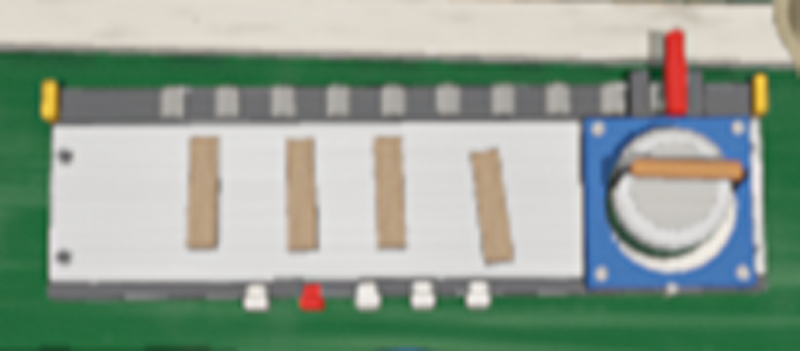

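The crop confirms four tan wedges lying across the bed, at crop (203,193), (302,195), (390,193) and (492,206). The red clip is at crop (312,297), the second from the left. The can's handle runs from crop (630,169) to (745,171), and the red bar is at (676,72).

```bash
cat >> h.py <<'E'
def F(c,x): return px2w(c,200+x[0]/3.9,170+x[1]/3.9,x[2]).round(4).tolist()
def wedges(c,roi=(205,185,350,245)):
    h=cv2.cvtColor(c['frame'],cv2.COLOR_RGB2HSV);m=cv2.inRange(h,(8,60,80),(22,200,230))
    k=np.zeros_like(m);x0,y0,x1,y1=roi;k[y0:y1,x0:x1]=m[y0:y1,x0:x1]
    for q in cv2.findContours(k,cv2.RETR_EXTERNAL,cv2.CHAIN_APPROX_NONE)[0]:
        if cv2.contourArea(q)<60: continue
        (u,v),s,a=cv2.minAreaRect(q);b=cv2.boxPoints(((u,v),s,a));W=np.array([px2w(c,*p,.024)[:2] for p in b])
        e=[W[1]-W[0],W[2]-W[1]];l=max(e,key=np.linalg.norm);w=min(e,key=np.linalg.norm)
        print('wedge px',round(u),round(v),'w',W.mean(0).round(4),'L,W',np.linalg.norm(l).round(3),np.linalg.norm(w).round(3),'long-ax deg',(np.degrees(np.arctan2(l[1],l[0]))%180).round(1))
E
python3 -c "
from h import *
c=snap('top');wedges(c)
for n,p in dict(h1=(630,169,.193),h2=(745,171,.193),bar1=(676,32,.116),bar2=(678,115,.116),bedTL=(50,123,.012),bedBL=(50,281,.012),stripBL=(50,297,.02),stripFR=(765,290,.02),redclip=(312,297,.026),w0=(257,297,.026),w4=(477,297,.026),carBL=(587,288,.06),carBR=(756,288,.06),carTL=(583,120,.06),carTR=(754,117,.06),ptr=(671,290,.05)).items(): print(n,F(c,p))
for n,p in dict(padTL=(375,266,.004),padTR=(427,268,.004),padBR=(424,314,.004),padBL=(372,310,.004),binTL=(188,263,.07),binTR=(260,262,.07),binBR=(260,308,.07),binBL=(186,308,.07)).items(): print(n,px2w(c,*p).round(4))
"
```

```text
wedge px 326 223 w [ 0.5521 -0.0225] L,W 0.079 0.018 long-ax deg 8.2
wedge px 299 219 w [0.5608 0.0519] L,W 0.075 0.017 long-ax deg 3.8
wedge px 277 220 w [0.558  0.1152] L,W 0.078 0.017 long-ax deg 1.7
wedge px 252 219 w [0.5579 0.1857] L,W 0.075 0.017 long-ax deg 2.1
h1 [0.5467, -0.1056, 0.193]
h2 [0.5471, -0.1788, 0.193]
bar1 [0.6585, -0.1451, 0.116]
bar2 [0.6004, -0.1465, 0.116]
bedTL [0.6082, 0.3007, 0.012]
bedBL [0.4914, 0.2949, 0.012]
stripBL [0.4788, 0.2927, 0.02]
stripFR [0.4945, -0.2232, 0.02]
redclip [0.4819, 0.1044, 0.026]
w0 [0.4811, 0.1438, 0.026]
w4 [0.4843, -0.0141, 0.026]
carBL [0.4879, -0.0903, 0.06]
carBR [0.4903, -0.2094, 0.06]
carTL [0.6083, -0.0865, 0.06]
carTR [0.6133, -0.2085, 0.06]
ptr [0.489, -0.1508, 0.05]
padTL [ 0.4333 -0.1655  0.004 ]
padTR [ 0.4305 -0.3141  0.004 ]
padBR [ 0.3008 -0.3038  0.004 ]
padBL [ 0.3094 -0.1572  0.004 ]
binTL [0.4258 0.3461 0.07  ]
binTR [0.4323 0.1539 0.07  ]
binBR [0.3099 0.1496 0.07  ]
binBL [0.3065 0.3446 0.07  ]
```

```bash
python3 -c "
from h import *
go([.35,.15,.30],0.0)"
```

```text
delta [-30.69 -42.41  -8.57] rotvec [-0.     0.002  1.342]
```

```bash
r='import'; python3 -m creep '[{"delta_pos":[-23,-32,-6],"rot":[0,0,0],"fingers":1},{"delta_pos":[-23,-32,-6],"rot":[0,0,0],"fingers":1},{"delta_pos":[-23,-32,-6],"rot":[0,0,0],"fingers":1},{"delta_pos":[-23,-32,-6],"rot":[0,0,0],"fingers":1},{"delta_pos":[-23,-32,-6],"rot":[0,0,0],"fingers":1},{"delta_pos":[-23,-32,-6],"rot":[0,0,0],"fingers":1},{"delta_pos":[-23,-32,-6],"rot":[0,0,0],"fingers":1},{"delta_pos":[-23,-32,-6],"rot":[0,0,0],"fingers":1},{"delta_pos":[-23,-32,-6],"rot":[0,0,0],"fingers":1},{"delta_pos":[-23,-32,-6],"rot":[0,0,0],"fingers":1}]'
python3 -m creep '[{"delta_pos":[-7.5,-10,-2],"rot":[0,0,0.12],"fingers":1},{"delta_pos":[-7.5,-10,-2],"rot":[0,0,0.24],"fingers":1},{"delta_pos":[-7.5,-10,-2],"rot":[0,0,0.36],"fingers":1},{"delta_pos":[-7.5,-10,-2],"rot":[0,0,0.48],"fingers":1},{"delta_pos":[-7.5,-10,-2],"rot":[0,0,0.6],"fingers":1},{"delta_pos":[-7.5,-10,-2],"rot":[0,0,0.72],"fingers":1},{"delta_pos":[-7.5,-10,-2],"rot":[0,0,0.84],"fingers":1},{"delta_pos":[-7.5,-10,-2],"rot":[0,0,0.96],"fingers":1},{"delta_pos":[-7.5,-10,-2],"rot":[0,0,1.08],"fingers":1},{"delta_pos":[-7.5,-10,-2],"rot":[0,0,1.2],"fingers":1}]'
python3 -c "
from h import *
st();go([.547,-.142,.26],0.0)"
```

```text
clock: 0.98
tool_pos: [0.2996, 0.2664, 0.2753]
orientation: [0.115, 0.993, 0.0, 0.001]
contact_force: [0.4, 1.1, 0.8]
opening: 0.0951
finger_force: 0.0
clock: 1.82
tool_pos: [0.3491, 0.1547, 0.2943]
orientation: [0.657, 0.753, -0.0, -0.0]
contact_force: [0.7, 0.4, -0.2]
opening: 0.0952
finger_force: 0.0
{'clock': 1.817, 'joints': [0.276, -0.549, 2.087, 0.0, 1.603, 0.14], 'tool_pos': [0.349, 0.155, 0.294], 'orientation': [0.657, 0.753, -0.0, -0.0], 'contact_force': [0.729, 0.429, -0.223], 'opening': 0.095, 'finger_force': 0.0}
delta [-32.08  15.59   3.43] rotvec [0.    0.    0.136]
```

```bash
python3 -m creep '[{"delta_pos":[-32.1,15.6,3.4],"rot":[0,0,0.12],"fingers":1},{"delta_pos":[-32.1,15.6,3.4],"rot":[0,0,0.136],"fingers":1},{"delta_pos":[-32.1,15.6,3.4],"rot":[0,0,0.136],"fingers":1},{"delta_pos":[-32.1,15.6,3.4],"rot":[0,0,0.136],"fingers":1},{"delta_pos":[-32.1,15.6,3.4],"rot":[0,0,0.136],"fingers":1},{"delta_pos":[-32.1,15.6,3.4],"rot":[0,0,0.136],"fingers":1},{"delta_pos":[-32.1,15.6,3.4],"rot":[0,0,0.136],"fingers":1},{"delta_pos":[-32.1,15.6,3.4],"rot":[0,0,0.136],"fingers":1},{"delta_pos":[-32.1,15.6,3.4],"rot":[0,0,0.136],"fingers":1},{"delta_pos":[-32.1,15.6,3.4],"rot":[0,0,0.136],"fingers":1}]'
python3 -c "
from h import *
c=snap('side','side1.png');go([.547,-.142,.165],0.0)
for p in([.547,-.105,.186],[.547,-.178,.186]):print(w2px(c,p))"
```

```text
clock: 2.65
tool_pos: [0.5501, -0.1445, 0.2586]
orientation: [0.706, 0.708, -0.001, -0.001]
contact_force: [-0.5, 0.3, 0.5]
opening: 0.0952
finger_force: 0.0
delta [ 0.05 -0.19  9.41] rotvec [-0.     0.     0.003]
[312.90516791 202.46097801]
[325.78849362 193.94061589]
```

View pics/side1.png

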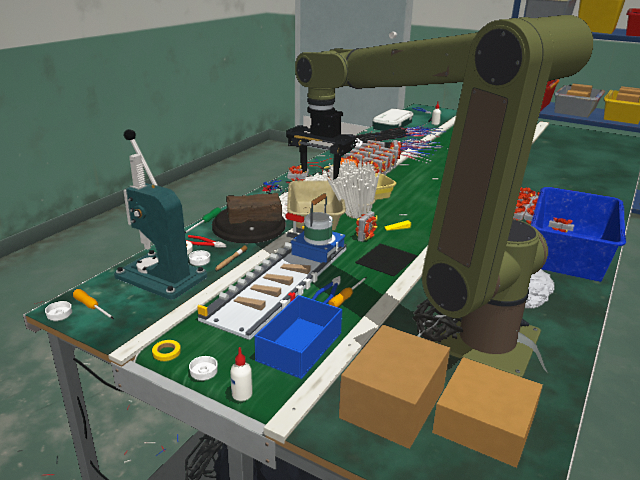

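The side view shows the can's handle at (313,203)–(326,198), which matches the projection, and the gripper is open above it. Next: descend and grip.

```bash
python3 -m creep '[{"delta_pos":[0,-0.2,4],"rot":[0,0,0],"fingers":1},{"delta_pos":[0,-0.2,7],"rot":[0,0,0],"fingers":1},{"delta_pos":[0,-0.2,9.4],"rot":[0,0,0],"fingers":1},{"delta_pos":[0,-0.2,9.4],"rot":[0,0,0],"fingers":1},{"delta_pos":[0,-0.2,9.4],"rot":[0,0,0],"fingers":0.1},{"delta_pos":[0,-0.2,9.4],"rot":[0,0,0],"fingers":0.1},{"delta_pos":[0,-0.2,9.4],"rot":[0,0,0],"fingers":0},{"delta_pos":[0,-0.2,9.4],"rot":[0,0,0],"fingers":0},{"delta_pos":[0,-0.2,9.4],"rot":[0,0,0],"fingers":0},{"delta_pos":[0,-0.2,9.4],"rot":[0,0,0],"fingers":0}]' 35
python3 -c "
from h import *
st()"
```

```text
clock: 3.53
tool_pos: [0.5477, -0.1411, 0.1679]
orientation: [0.705, 0.709, 0.0, 0.001]
contact_force: [-0.5, 0.2, -0.3]
opening: 0.0605
finger_force: 0.0
{'clock': 3.533, 'joints': [-0.347, -0.029, 1.889, 0.0, 1.28, -0.353], 'tool_pos': [0.548, -0.141, 0.168], 'orientation': [0.705, 0.709, 0.0, 0.001], 'contact_force': [-0.507, 0.193, -0.253], 'opening': 0.06, 'finger_force': 0.0}
```

```bash
python3 -m creep '[{"delta_pos":[0,0,0],"rot":[0,0,0],"fingers":0},{"delta_pos":[0,0,0],"rot":[0,0,0],"fingers":0},{"delta_pos":[0,0,0],"rot":[0,0,0],"fingers":0},{"delta_pos":[0,0,0],"rot":[0,0,0],"fingers":0},{"delta_pos":[0,0,0],"rot":[0,0,0],"fingers":0},{"delta_pos":[0,0,0],"rot":[0,0,0],"fingers":0},{"delta_pos":[0,0,0],"rot":[0,0,0],"fingers":0},{"delta_pos":[0,0,0],"rot":[0,0,0],"fingers":0},{"delta_pos":[0,0,0],"rot":[0,0,0],"fingers":0},{"delta_pos":[0,0,0],"rot":[0,0,0],"fingers":0}]' 40
python3 -c "
from h import *
st();go([.3685,-.235,.215],0.0)"
```

```text
clock: 4.37
tool_pos: [0.5471, -0.1409, 0.1665]
orientation: [0.705, 0.709, 0.0, -0.0]
contact_force: [0.8, 0.2, -0.9]
opening: 0.0117
finger_force: 40.0
{'clock': 4.367, 'joints': [-0.347, -0.028, 1.89, 0.0, 1.279, -0.353], 'tool_pos': [0.547, -0.141, 0.167], 'orientation': [0.705, 0.709, 0.0, -0.0], 'contact_force': [0.775, 0.224, -0.872], 'opening': 0.012, 'finger_force': 39.995}
delta [ -9.31 -17.92  -4.85] rotvec [-0.     0.     0.006]
```

```bash
python3 -m creep '[{"delta_pos":[0,0,-1],"rot":[0,0,0],"fingers":0},{"delta_pos":[0,0,-3],"rot":[0,0,0],"fingers":0},{"delta_pos":[0,0,-5],"rot":[0,0,0],"fingers":0},{"delta_pos":[-1,-2,-5],"rot":[0,0,0],"fingers":0},{"delta_pos":[-2,-4,-5],"rot":[0,0,0],"fingers":0},{"delta_pos":[-3,-6,-5],"rot":[0,0,0],"fingers":0},{"delta_pos":[-4,-8,-5],"rot":[0,0,0],"fingers":0},{"delta_pos":[-5,-10,-5],"rot":[0,0,0],"fingers":0},{"delta_pos":[-6.2,-12,-5],"rot":[0,0,0],"fingers":0},{"delta_pos":[-7.3,-14,-5],"rot":[0,0,0],"fingers":0}]'
python3 -m creep '[{"delta_pos":[-1,-2,0],"rot":[0,0,0],"fingers":0},{"delta_pos":[-2,-3.5,0],"rot":[0,0,0],"fingers":0},{"delta_pos":[-2,-3.9,0],"rot":[0,0,0],"fingers":0},{"delta_pos":[-2,-3.9,0],"rot":[0,0,0],"fingers":0},{"delta_pos":[-2,-3.9,0],"rot":[0,0,0],"fingers":0}]'
python3 -c "
from h import *
st();go([.3685,-.235,.112],0.0)"
```

```text
clock: 5.2
tool_pos: [0.4061, -0.2148, 0.2164]
orientation: [0.705, 0.709, -0.0, -0.001]
contact_force: [0.5, -0.5, -3.7]
opening: 0.0115
finger_force: 40.0
clock: 5.62
tool_pos: [0.3687, -0.2347, 0.2167]
orientation: [0.705, 0.709, 0.0, -0.0]
contact_force: [0.5, 0.3, -4.8]
opening: 0.0118
finger_force: 40.0
{'clock': 5.617, 'joints': [-0.69, -0.375, 2.099, 0.001, 1.418, -0.696], 'tool_pos': [0.369, -0.235, 0.217], 'orientation': [0.705, 0.709, 0.0, -0.0], 'contact_force': [0.484, 0.319, -4.825], 'opening': 0.012, 'finger_force': 39.995}
delta [-0.04 -0.03 10.47] rotvec [-0.    -0.     0.006]
```

```bash
python3 -m creep '[{"delta_pos":[0,0,2.5],"rot":[0,0,0],"fingers":0},{"delta_pos":[0,0,5],"rot":[0,0,0],"fingers":0},{"delta_pos":[0,0,7.5],"rot":[0,0,0],"fingers":0},{"delta_pos":[0,0,9],"rot":[0,0,0],"fingers":0},{"delta_pos":[0,0,9.8],"rot":[0,0,0],"fingers":0},{"delta_pos":[0,0,10.1],"rot":[0,0,0],"fingers":0},{"delta_pos":[0,0,10.3],"rot":[0,0,0],"fingers":0},{"delta_pos":[0,0,10.5],"rot":[0,0,0],"fingers":0},{"delta_pos":[0,0,10.5],"rot":[0,0,0],"fingers":0}]'
python3 -c "
from h import *
snap('side','side2.png')"
```

```text
clock: 6.37
tool_pos: [0.3694, -0.2353, 0.1126]
orientation: [0.705, 0.709, 0.0, 0.001]
contact_force: [0.8, -0.0, -3.6]
opening: 0.0115
finger_force: 40.0
```

View pics/side2.png

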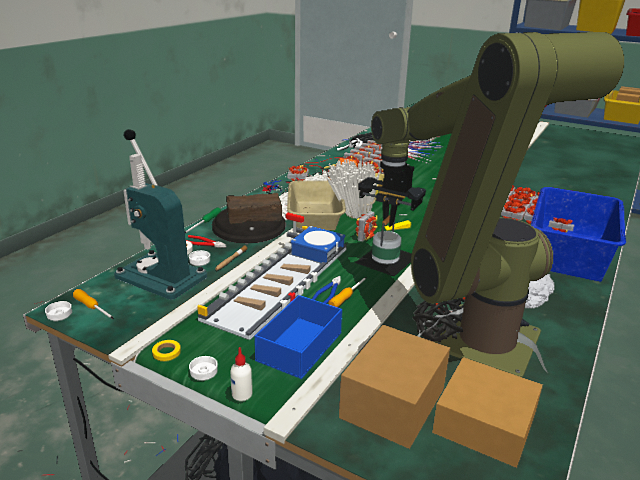

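The can hangs upright over the pad at (386,250), still about 2–3 mm up. Next: lower that last bit, open and rise.

```bash
python3 -m creep '[{"delta_pos":[0,0,0.1],"rot":[0,0,0],"fingers":0},{"delta_pos":[0,0,0.2],"rot":[0,0,0],"fingers":0},{"delta_pos":[0,0,0.3],"rot":[0,0,0],"fingers":0},{"delta_pos":[0,0,0.3],"rot":[0,0,0],"fingers":0},{"delta_pos":[0,0,0.3],"rot":[0,0,0],"fingers":0}]'
python3 -m creep '[{"delta_pos":[0,0,0],"rot":[0,0,0],"fingers":0.15},{"delta_pos":[0,0,0],"rot":[0,0,0],"fingers":0.3},{"delta_pos":[0,0,0],"rot":[0,0,0],"fingers":0.5},{"delta_pos":[0,0,0],"rot":[0,0,0],"fingers":0.5},{"delta_pos":[0,0,0],"rot":[0,0,0],"fingers":0.5},{"delta_pos":[0,0,0],"rot":[0,0,0],"fingers":0.5},{"delta_pos":[0,0,-3],"rot":[0,0,0],"fingers":0.5},{"delta_pos":[0,0,-6],"rot":[0,0,0],"fingers":0.5},{"delta_pos":[0,0,-9],"rot":[0,0,0],"fingers":0.5},{"delta_pos":[0,0,-9],"rot":[0,0,0],"fingers":0.5}]'
python3 -c "
from h import *
go([.552,-.0225,.10],np.pi/2+.143);c=snap('top','top2.png');wedges(c)"
```

```text
clock: 6.83
tool_pos: [0.3697, -0.2356, 0.1104]
orientation: [0.705, 0.709, 0.0, 0.001]
contact_force: [0.8, 1.8, 6.4]
opening: 0.0118
finger_force: 40.0
clock: 7.67
tool_pos: [0.3714, -0.2372, 0.2056]
orientation: [0.705, 0.709, 0.001, 0.006]
contact_force: [0.3, -1.2, 0.7]
opening: 0.0476
finger_force: 0.0
delta [21.44 18.1  10.56] rotvec [ 0.01  -0.012  1.434]
wedge px 326 223 w [ 0.5521 -0.0225] L,W 0.079 0.018 long-ax deg 8.2
wedge px 277 220 w [0.558  0.1152] L,W 0.078 0.017 long-ax deg 1.7
wedge px 252 219 w [0.5579 0.1857] L,W 0.075 0.017 long-ax deg 2.1
wedge px 299 219 w [0.562  0.0519] L,W 0.078 0.017 long-ax deg 3.8
```

View pics/top2.png

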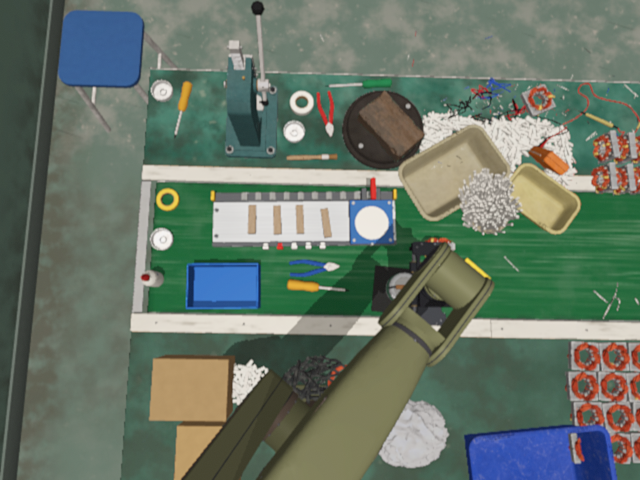

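The can stands on the pad at (397,286), the deck is bare at (373,222), and the four wedges haven't moved. Next, the wedge at (326,223).

```bash
python3 -m creep '[{"delta_pos":[4,3,0],"rot":[0,0,0.12],"fingers":0.5},{"delta_pos":[8,6,1],"rot":[0,0,0.24],"fingers":0.5},{"delta_pos":[11,9,2],"rot":[0,0,0.36],"fingers":0.5},{"delta_pos":[14,12,3],"rot":[0,0,0.48],"fingers":0.5},{"delta_pos":[17,15,4],"rot":[0,0,0.6],"fingers":0.5},{"delta_pos":[20,17,5],"rot":[0,0,0.72],"fingers":0.5},{"delta_pos":[21.4,18.1,5.5],"rot":[0,0,0.84],"fingers":0.5},{"delta_pos":[21.4,18.1,5.5],"rot":[0,0,0.96],"fingers":0.5},{"delta_pos":[21.4,18.1,5.5],"rot":[0,0,1.08],"fingers":0.5},{"delta_pos":[21.4,18.1,5.5],"rot":[0,0,1.2],"fingers":0.5}]' 25
python3 -m creep '[{"delta_pos":[0,0,0],"rot":[0,0,0.12],"fingers":0.45},{"delta_pos":[0,0,0],"rot":[0,0,0.23],"fingers":0.45},{"delta_pos":[0,0,0],"rot":[0,0,0.23],"fingers":0.45}]'
python3 -c "
from h import *
st();go([.552,-.0225,.0155],np.pi/2+.143)"
```

```text
clock: 8.55
tool_pos: [0.5476, -0.0181, 0.1408]
orientation: [0.977, 0.212, -0.002, -0.001]
contact_force: [-0.3, -0.9, -0.2]
opening: 0.0477
finger_force: 0.0
clock: 8.8
tool_pos: [0.5474, -0.0196, 0.1419]
orientation: [0.995, 0.099, -0.001, -0.0]
contact_force: [-0.8, 1.3, -0.5]
opening: 0.0432
finger_force: 0.0
{'clock': 8.8, 'joints': [-0.134, -0.043, 1.948, -0.0, 1.239, 1.238], 'tool_pos': [0.547, -0.02, 0.142], 'orientation': [0.995, 0.099, -0.001, -0.0], 'contact_force': [-0.783, 1.268, -0.518], 'opening': 0.043, 'finger_force': 0.0}
delta [ 0.42  0.38 12.63] rotvec [0.    0.    0.056]
```

```bash
python3 -m creep '[{"delta_pos":[0.4,0.4,4],"rot":[0,0,0.056],"fingers":0.45},{"delta_pos":[0.4,0.4,8],"rot":[0,0,0.056],"fingers":0.45},{"delta_pos":[0.4,0.4,11],"rot":[0,0,0.056],"fingers":0.45},{"delta_pos":[0.4,0.4,12.2],"rot":[0,0,0.056],"fingers":0.45},{"delta_pos":[0.4,0.4,12.6],"rot":[0,0,0.056],"fingers":0.45},{"delta_pos":[0.4,0.4,12.6],"rot":[0,0,0.056],"fingers":0},{"delta_pos":[0.4,0.4,12.6],"rot":[0,0,0.056],"fingers":0},{"delta_pos":[0.4,0.4,12.6],"rot":[0,0,0.056],"fingers":0},{"delta_pos":[0.4,0.4,12.6],"rot":[0,0,0.056],"fingers":0},{"delta_pos":[0.4,0.4,12.6],"rot":[0,0,0.056],"fingers":0}]' 25
python3 -m creep '[{"delta_pos":[0,0,0],"rot":[0,0,0],"fingers":0},{"delta_pos":[0,0,0],"rot":[0,0,0],"fingers":0},{"delta_pos":[0,0,-3],"rot":[0,0,0],"fingers":0},{"delta_pos":[0,0,-6],"rot":[0,0,0],"fingers":0},{"delta_pos":[0,0,-9],"rot":[0,0,0],"fingers":0},{"delta_pos":[0,0,-12],"rot":[0,0,0],"fingers":0},{"delta_pos":[0,0,-12],"rot":[0,0,0],"fingers":0}]'
python3 -c "
from h import *
st();go([.369,.20,.13],np.pi/2);go([.369,.20,.13])"
```

```text
clock: 9.63
tool_pos: [0.5549, -0.0232, 0.02]
orientation: [0.997, 0.072, 0.002, 0.0]
contact_force: [-0.2, -0.7, 4.2]
opening: 0.0217
finger_force: 25.0
clock: 10.22
tool_pos: [0.5574, -0.0235, 0.1457]
orientation: [0.997, 0.072, 0.006, 0.001]
contact_force: [1.4, 0.1, 1.2]
opening: 0.0217
finger_force: 25.0
{'clock': 10.217, 'joints': [-0.138, -0.034, 1.932, 0.0, 1.23, 1.288], 'tool_pos': [0.557, -0.024, 0.146], 'orientation': [0.997, 0.072, 0.006, 0.001], 'contact_force': [1.415, 0.142, 1.17], 'opening': 0.022, 'finger_force': 25.0}
delta [-15.44 -24.84   1.29] rotvec [-0.002 -0.001  0.145]
delta [-15.44 -24.84   1.29]
```

```bash
python3 -m creep '[{"delta_pos":[-2,-3,1],"rot":[0,0,0.1],"fingers":0},{"delta_pos":[-4,-6,1],"rot":[0,0,0.145],"fingers":0},{"delta_pos":[-6,-10,1],"rot":[0,0,0.145],"fingers":0},{"delta_pos":[-8,-13,1],"rot":[0,0,0.145],"fingers":0},{"delta_pos":[-10,-16,1],"rot":[0,0,0.145],"fingers":0},{"delta_pos":[-12,-19,1],"rot":[0,0,0.145],"fingers":0},{"delta_pos":[-14,-22.5,1],"rot":[0,0,0.145],"fingers":0},{"delta_pos":[-15.4,-24.8,1],"rot":[0,0,0.145],"fingers":0},{"delta_pos":[-15.4,-24.8,1],"rot":[0,0,0.145],"fingers":0},{"delta_pos":[-15.4,-24.8,1],"rot":[0,0,0.145],"fingers":0}]'
python3 -c "
from h import *
st();go([.369,.20,.045],np.pi/2)"
```

```text
clock: 11.05
tool_pos: [0.3642, 0.201, 0.1276]
orientation: [1.0, 0.001, 0.0, 0.0]
contact_force: [0.1, 0.1, -1.3]
opening: 0.021
finger_force: 25.0
{'clock': 11.05, 'joints': [0.375, -0.358, 2.239, -0.0, 1.261, 1.944], 'tool_pos': [0.364, 0.201, 0.128], 'orientation': [1.0, 0.001, 0.0, 0.0], 'contact_force': [0.107, 0.054, -1.261], 'opening': 0.021, 'finger_force': 25.001}
delta [0.48 0.1  8.26] rotvec [-0.    -0.     0.003]
```

```bash
python3 -m creep '[{"delta_pos":[0.5,0,4],"rot":[0,0,0],"fingers":0},{"delta_pos":[0.5,0,7],"rot":[0,0,0],"fingers":0},{"delta_pos":[0.5,0,8.2],"rot":[0,0,0],"fingers":0},{"delta_pos":[0.5,0,8.2],"rot":[0,0,0],"fingers":0},{"delta_pos":[0.5,0,8.2],"rot":[0,0,0],"fingers":0.45},{"delta_pos":[0.5,0,8.2],"rot":[0,0,0],"fingers":0.45},{"delta_pos":[0.5,0,8.2],"rot":[0,0,0],"fingers":0.45},{"delta_pos":[0.5,0,5],"rot":[0,0,0],"fingers":0.45},{"delta_pos":[0.5,0,1],"rot":[0,0,0],"fingers":0.45},{"delta_pos":[0.5,0,-1.5],"rot":[0,0,0],"fingers":0.45}]'
python3 -m creep '[{"delta_pos":[4,3,0],"rot":[0,0,-0.06],"fingers":0.45},{"delta_pos":[7,6,0],"rot":[0,0,-0.06],"fingers":0.45},{"delta_pos":[10,8.5,0],"rot":[0,0,-0.06],"fingers":0.45},{"delta_pos":[13,11,0],"rot":[0,0,-0.06],"fingers":0.45},{"delta_pos":[16,13,0],"rot":[0,0,-0.06],"fingers":0.45},{"delta_pos":[19,14.8,0],"rot":[0,0,-0.06],"fingers":0.45},{"delta_pos":[19,14.8,0],"rot":[0,0,-0.06],"fingers":0.45},{"delta_pos":[19,14.8,0],"rot":[0,0,-0.06],"fingers":0.45}]'
python3 -c "
from h import *
st();go([.561,.052,.018],np.radians(93.8));c=snap('top');wedges(c,(180,180,350,320))"
```

```text
clock: 11.88
tool_pos: [0.3717, 0.2008, 0.1474]
orientation: [1.0, -0.0, 0.003, -0.001]
contact_force: [1.4, 1.4, -0.2]
opening: 0.0427
finger_force: 0.0
clock: 12.55
tool_pos: [0.5616, 0.051, 0.1439]
orientation: [1.0, 0.029, 0.001, -0.0]
contact_force: [-0.0, -0.2, -0.5]
opening: 0.0426
finger_force: 0.0
{'clock': 12.55, 'joints': [-0.005, -0.011, 1.913, 0.0, 1.238, 1.509], 'tool_pos': [0.562, 0.051, 0.144], 'orientation': [1.0, 0.029, 0.001, -0.0], 'contact_force': [-0.014, -0.204, -0.49], 'opening': 0.043, 'finger_force': 0.0}
delta [-0.07 -0.11 12.59] rotvec [ 0.    -0.    -0.009]
wedge px 245 286 w [0.3692 0.1974] L,W 0.078 0.019 long-ax deg 178.5
wedge px 252 219 w [0.5579 0.1857] L,W 0.075 0.017 long-ax deg 2.1
```

```bash
python3 -m creep '[{"delta_pos":[0,0,4],"rot":[0,0,0],"fingers":0.45},{"delta_pos":[0,0,8],"rot":[0,0,0],"fingers":0.45},{"delta_pos":[0,0,11],"rot":[0,0,0],"fingers":0.45},{"delta_pos":[0,0,12.2],"rot":[0,0,0],"fingers":0.45},{"delta_pos":[0,0,12.5],"rot":[0,0,0],"fingers":0.45},{"delta_pos":[0,0,12.5],"rot":[0,0,0],"fingers":0},{"delta_pos":[0,0,12.5],"rot":[0,0,0],"fingers":0},{"delta_pos":[0,0,12.5],"rot":[0,0,0],"fingers":0},{"delta_pos":[0,0,12.5],"rot":[0,0,0],"fingers":0},{"delta_pos":[0,0,12.5],"rot":[0,0,0],"fingers":0}]' 25
python3 -m creep '[{"delta_pos":[0,0,0],"rot":[0,0,0],"fingers":0},{"delta_pos":[0,0,0],"rot":[0,0,0],"fingers":0},{"delta_pos":[0,0,-3],"rot":[0,0,0],"fingers":0},{"delta_pos":[0,0,-6],"rot":[0,0,0],"fingers":0},{"delta_pos":[0,0,-9],"rot":[0,0,0],"fingers":0},{"delta_pos":[0,0,-12],"rot":[0,0,0],"fingers":0},{"delta_pos":[0,0,-12],"rot":[0,0,0],"fingers":0}]'
python3 -c "
from h import *
st();go([.369,.235,.13],np.pi/2)"
```

```text
clock: 13.43
tool_pos: [0.5618, 0.0522, 0.0202]
orientation: [1.0, 0.03, 0.002, -0.0]
contact_force: [-0.2, 0.8, 5.1]
opening: 0.0212
finger_force: 25.0
clock: 14.02
tool_pos: [0.5645, 0.0521, 0.146]
orientation: [1.0, 0.03, 0.007, 0.0]
contact_force: [1.3, 0.3, 1.1]
opening: 0.0214
finger_force: 25.0
{'clock': 14.017, 'joints': [-0.003, -0.014, 1.913, 0.0, 1.23, 1.509], 'tool_pos': [0.564, 0.052, 0.146], 'orientation': [1.0, 0.03, 0.007, 0.0], 'contact_force': [1.292, 0.256, 1.108], 'opening': 0.021, 'finger_force': 24.997}
delta [-18.45 -19.42   1.33] rotvec [-0.001 -0.     0.059]
```

```bash
python3 -m creep '[{"delta_pos":[-2,-2,1],"rot":[0,0,0.059],"fingers":0},{"delta_pos":[-4,-5,1],"rot":[0,0,0.059],"fingers":0},{"delta_pos":[-7,-8,1],"rot":[0,0,0.059],"fingers":0},{"delta_pos":[-10,-11,1],"rot":[0,0,0.059],"fingers":0},{"delta_pos":[-13,-14,1],"rot":[0,0,0.059],"fingers":0},{"delta_pos":[-16,-17,1],"rot":[0,0,0.059],"fingers":0},{"delta_pos":[-18.2,-19.4,1],"rot":[0,0,0.059],"fingers":0},{"delta_pos":[-18.2,-19.4,1],"rot":[0,0,0.059],"fingers":0},{"delta_pos":[-18.2,-19.4,1],"rot":[0,0,0.059],"fingers":0}]'
python3 -c "
from h import *
st();go([.369,.235,.045],np.pi/2)"
```

```text
clock: 14.77
tool_pos: [0.3656, 0.2359, 0.1277]
orientation: [1.0, 0.002, 0.0, -0.0]
contact_force: [0.3, -0.7, -0.4]
opening: 0.0216
finger_force: 25.0
{'clock': 14.767, 'joints': [0.45, -0.306, 2.2, -0.0, 1.247, 2.017], 'tool_pos': [0.366, 0.236, 0.128], 'orientation': [1.0, 0.002, 0.0, -0.0], 'contact_force': [0.294, -0.705, -0.419], 'opening': 0.022, 'finger_force': 24.997}
delta [0.33 0.1  8.27] rotvec [-0.     0.     0.004]
```

```bash
python3 -m creep '[{"delta_pos":[0.3,0,4],"rot":[0,0,0],"fingers":0},{"delta_pos":[0.3,0,7],"rot":[0,0,0],"fingers":0},{"delta_pos":[0.3,0,8.2],"rot":[0,0,0],"fingers":0},{"delta_pos":[0.3,0,8.2],"rot":[0,0,0],"fingers":0},{"delta_pos":[0.3,0,8.2],"rot":[0,0,0],"fingers":0.45},{"delta_pos":[0.3,0,8.2],"rot":[0,0,0],"fingers":0.45},{"delta_pos":[0.3,0,8.2],"rot":[0,0,0],"fingers":0.45},{"delta_pos":[0.3,0,5],"rot":[0,0,0],"fingers":0.45},{"delta_pos":[0.3,0,1],"rot":[0,0,0],"fingers":0.45},{"delta_pos":[0.3,0,-1.5],"rot":[0,0,0],"fingers":0.45}]'
python3 -m creep '[{"delta_pos":[4,2,0],"rot":[0,0,-0.03],"fingers":0.45},{"delta_pos":[7,4,0],"rot":[0,0,-0.03],"fingers":0.45},{"delta_pos":[10,6,0],"rot":[0,0,-0.03],"fingers":0.45},{"delta_pos":[13,8,0],"rot":[0,0,-0.03],"fingers":0.45},{"delta_pos":[16,10,0],"rot":[0,0,-0.03],"fingers":0.45},{"delta_pos":[18.8,12,0],"rot":[0,0,-0.03],"fingers":0.45},{"delta_pos":[18.8,12,0],"rot":[0,0,-0.03],"fingers":0.45},{"delta_pos":[18.8,12,0],"rot":[0,0,-0.03],"fingers":0.45}]'
python3 -c "
from h import *
st();go([.558,.1155,.018],np.radians(91.7));c=snap('top');wedges(c,(180,180,350,320))"
```

```text
clock: 15.6
tool_pos: [0.3715, 0.2356, 0.1475]
orientation: [1.0, 0.0, 0.003, -0.001]
contact_force: [1.6, 0.4, 0.7]
opening: 0.0427
finger_force: 0.0
clock: 16.27
tool_pos: [0.5595, 0.114, 0.1441]
orientation: [1.0, 0.014, 0.001, -0.0]
contact_force: [-0.3, -0.1, -0.5]
opening: 0.0426
finger_force: 0.0
{'clock': 16.267, 'joints': [0.107, 0.004, 1.898, 0.0, 1.238, 1.65], 'tool_pos': [0.56, 0.114, 0.144], 'orientation': [1.0, 0.014, 0.001, -0.0], 'contact_force': [-0.291, -0.103, -0.502], 'opening': 0.043, 'finger_force': 0.0}
delta [-0.17 -0.15 12.61] rotvec [ 0.    -0.    -0.002]
wedge px 308 286 w [0.372 0.024] L,W 0.057 0.026 long-ax deg 85.9
wedge px 233 285 w [0.3719 0.2319] L,W 0.077 0.02 long-ax deg 178.4
```

```bash
python3 -m creep '[{"delta_pos":[-0.2,-0.1,4],"rot":[0,0,0],"fingers":0.45},{"delta_pos":[-0.2,-0.1,8],"rot":[0,0,0],"fingers":0.45},{"delta_pos":[-0.2,-0.1,11],"rot":[0,0,0],"fingers":0.45},{"delta_pos":[-0.2,-0.1,12.2],"rot":[0,0,0],"fingers":0.45},{"delta_pos":[-0.2,-0.1,12.5],"rot":[0,0,0],"fingers":0.45},{"delta_pos":[-0.2,-0.1,12.5],"rot":[0,0,0],"fingers":0},{"delta_pos":[-0.2,-0.1,12.5],"rot":[0,0,0],"fingers":0},{"delta_pos":[-0.2,-0.1,12.5],"rot":[0,0,0],"fingers":0},{"delta_pos":[-0.2,-0.1,12.5],"rot":[0,0,0],"fingers":0},{"delta_pos":[-0.2,-0.1,12.5],"rot":[0,0,0],"fingers":0}]' 25
python3 -m creep '[{"delta_pos":[0,0,0],"rot":[0,0,0],"fingers":0},{"delta_pos":[0,0,0],"rot":[0,0,0],"fingers":0},{"delta_pos":[0,0,-3],"rot":[0,0,0],"fingers":0},{"delta_pos":[0,0,-6],"rot":[0,0,0],"fingers":0},{"delta_pos":[0,0,-9],"rot":[0,0,0],"fingers":0},{"delta_pos":[0,0,-12],"rot":[0,0,0],"fingers":0},{"delta_pos":[0,0,-12],"rot":[0,0,0],"fingers":0}]'
python3 -c "
from h import *
st();go([.369,.27,.13],np.pi/2)"
```

```text
clock: 17.15
tool_pos: [0.5576, 0.1163, 0.0202]
orientation: [1.0, 0.015, 0.002, -0.0]
contact_force: [-1.0, -0.1, 6.6]
opening: 0.0211
finger_force: 24.8
clock: 17.73
tool_pos: [0.5603, 0.1165, 0.1461]
orientation: [1.0, 0.015, 0.007, -0.001]
contact_force: [1.2, 0.8, 1.3]
opening: 0.0215
finger_force: 24.8
{'clock': 17.733, 'joints': [0.111, -0.002, 1.901, 0.0, 1.23, 1.652], 'tool_pos': [0.56, 0.117, 0.146], 'orientation': [1.0, 0.015, 0.007, -0.001], 'contact_force': [1.237, 0.791, 1.338], 'opening': 0.021, 'finger_force': 24.847}
delta [-18.68 -15.92   1.37] rotvec [-0.    0.    0.03]
```

```bash
python3 -m creep '[{"delta_pos":[-2,-2,1],"rot":[0,0,0.03],"fingers":0},{"delta_pos":[-4,-4,1],"rot":[0,0,0.03],"fingers":0},{"delta_pos":[-7,-6,1],"rot":[0,0,0.03],"fingers":0},{"delta_pos":[-10,-9,1],"rot":[0,0,0.03],"fingers":0},{"delta_pos":[-13,-12,1],"rot":[0,0,0.03],"fingers":0},{"delta_pos":[-16,-14,1],"rot":[0,0,0.03],"fingers":0},{"delta_pos":[-18.2,-15.9,1],"rot":[0,0,0.03],"fingers":0},{"delta_pos":[-18.2,-15.9,1],"rot":[0,0,0.03],"fingers":0},{"delta_pos":[-18.2,-15.9,1],"rot":[0,0,0.03],"fingers":0}]'
python3 -m creep '[{"delta_pos":[0.2,0,4],"rot":[0,0,0],"fingers":0},{"delta_pos":[0.2,0,7],"rot":[0,0,0],"fingers":0},{"delta_pos":[0.2,0,8.2],"rot":[0,0,0],"fingers":0},{"delta_pos":[0.2,0,8.2],"rot":[0,0,0],"fingers":0},{"delta_pos":[0.2,0,8.2],"rot":[0,0,0],"fingers":0.45},{"delta_pos":[0.2,0,8.2],"rot":[0,0,0],"fingers":0.45},{"delta_pos":[0.2,0,8.2],"rot":[0,0,0],"fingers":0.45},{"delta_pos":[0.2,0,5],"rot":[0,0,0],"fingers":0.45},{"delta_pos":[0.2,0,1],"rot":[0,0,0],"fingers":0.45},{"delta_pos":[0.2,0,-1.5],"rot":[0,0,0],"fingers":0.45}]'
python3 -m creep '[{"delta_pos":[4,2,0],"rot":[0,0,-0.03],"fingers":0.45},{"delta_pos":[7,3,0],"rot":[0,0,-0.03],"fingers":0.45},{"delta_pos":[10,5,0],"rot":[0,0,-0.03],"fingers":0.45},{"delta_pos":[13,6,0],"rot":[0,0,-0.03],"fingers":0.45},{"delta_pos":[16,7,0],"rot":[0,0,-0.03],"fingers":0.45},{"delta_pos":[18.7,8.4,0],"rot":[0,0,-0.03],"fingers":0.45},{"delta_pos":[18.7,8.4,0],"rot":[0,0,-0.03],"fingers":0.45},{"delta_pos":[18.7,8.4,0],"rot":[0,0,-0.03],"fingers":0.45}]'
python3 -c "
from h import *
st();go([.558,.186,.018],np.radians(91.9));c=snap('top','top3.png');wedges(c,(180,180,350,320))"
```

```text
clock: 18.48
tool_pos: [0.3681, 0.2701, 0.1278]
orientation: [1.0, 0.002, 0.0, -0.0]
contact_force: [0.2, -0.4, 0.9]
opening: 0.0212
finger_force: 24.8
clock: 19.32
tool_pos: [0.3727, 0.2702, 0.1475]
orientation: [1.0, 0.0, 0.003, -0.001]
contact_force: [0.9, 0.0, -0.1]
opening: 0.0429
finger_force: 0.0
clock: 19.98
tool_pos: [0.5597, 0.1849, 0.1441]
orientation: [1.0, 0.014, 0.001, -0.0]
contact_force: [-0.5, -0.5, -0.4]
opening: 0.0427
finger_force: 0.0
{'clock': 19.983, 'joints': [0.228, 0.045, 1.856, 0.0, 1.239, 1.77], 'tool_pos': [0.56, 0.185, 0.144], 'orientation': [1.0, 0.014, 0.001, -0.0], 'contact_force': [-0.479, -0.521, -0.415], 'opening': 0.043, 'finger_force': 0.0}
delta [-0.19 -0.11 12.61] rotvec [ 0.    -0.    -0.005]
wedge px 303 286 w [0.3734 0.0386] L,W 0.087 0.027 long-ax deg 84.2
```

View pics/top3.png

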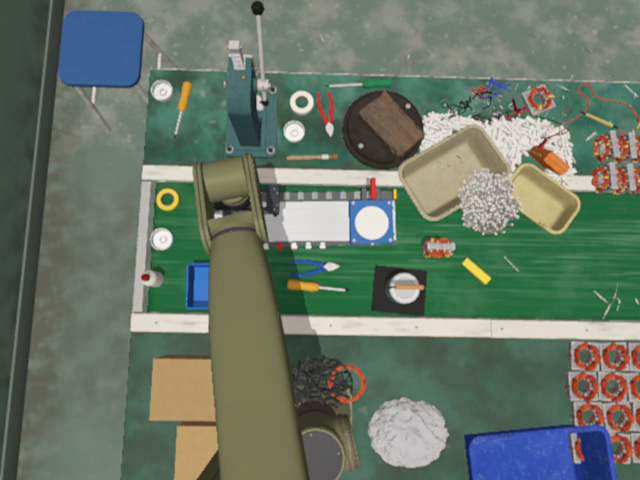

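The can stands on the pad at (404,288). The arm hides the bin and the last wedge, and the rest of the bed is clear.

```bash
python3 -m creep '[{"delta_pos":[-0.2,-0.1,4],"rot":[0,0,0],"fingers":0.45},{"delta_pos":[-0.2,-0.1,8],"rot":[0,0,0],"fingers":0.45},{"delta_pos":[-0.2,-0.1,11],"rot":[0,0,0],"fingers":0.45},{"delta_pos":[-0.2,-0.1,12.2],"rot":[0,0,0],"fingers":0.45},{"delta_pos":[-0.2,-0.1,12.5],"rot":[0,0,0],"fingers":0.45},{"delta_pos":[-0.2,-0.1,12.5],"rot":[0,0,0],"fingers":0},{"delta_pos":[-0.2,-0.1,12.5],"rot":[0,0,0],"fingers":0},{"delta_pos":[-0.2,-0.1,12.5],"rot":[0,0,0],"fingers":0},{"delta_pos":[-0.2,-0.1,12.5],"rot":[0,0,0],"fingers":0},{"delta_pos":[-0.2,-0.1,12.5],"rot":[0,0,0],"fingers":0}]' 25
python3 -m creep '[{"delta_pos":[0,0,0],"rot":[0,0,0],"fingers":0},{"delta_pos":[0,0,0],"rot":[0,0,0],"fingers":0},{"delta_pos":[0,0,-3],"rot":[0,0,0],"fingers":0},{"delta_pos":[0,0,-6],"rot":[0,0,0],"fingers":0},{"delta_pos":[0,0,-9],"rot":[0,0,0],"fingers":0},{"delta_pos":[0,0,-12],"rot":[0,0,0],"fingers":0},{"delta_pos":[0,0,-12],"rot":[0,0,0],"fingers":0}]'
python3 -c "
from h import *
st();go([.369,.302,.13],np.pi/2)"
```

```text
clock: 20.87
tool_pos: [0.5578, 0.1869, 0.0202]
orientation: [1.0, 0.015, 0.002, -0.001]
contact_force: [-0.7, 0.8, 4.6]
opening: 0.0216
finger_force: 25.0
clock: 21.45
tool_pos: [0.5604, 0.1874, 0.1461]
orientation: [1.0, 0.015, 0.007, -0.001]
contact_force: [1.0, -0.7, 0.6]
opening: 0.0214
finger_force: 25.0
{'clock': 21.45, 'joints': [0.232, 0.039, 1.859, 0.0, 1.231, 1.772], 'tool_pos': [0.56, 0.187, 0.146], 'orientation': [1.0, 0.015, 0.007, -0.001], 'contact_force': [0.99, -0.676, 0.646], 'opening': 0.021, 'finger_force': 25.0}
delta [-18.81 -12.03   1.4 ] rotvec [-0.    0.    0.03]
```

```bash
python3 -m creep '[{"delta_pos":[-2,-1,1],"rot":[0,0,0.03],"fingers":0},{"delta_pos":[-4,-3,1],"rot":[0,0,0.03],"fingers":0},{"delta_pos":[-7,-5,1],"rot":[0,0,0.03],"fingers":0},{"delta_pos":[-10,-7,1],"rot":[0,0,0.03],"fingers":0},{"delta_pos":[-13,-9,1],"rot":[0,0,0.03],"fingers":0},{"delta_pos":[-16,-11,1],"rot":[0,0,0.03],"fingers":0},{"delta_pos":[-18.4,-12,1],"rot":[0,0,0.03],"fingers":0},{"delta_pos":[-18.4,-12,1],"rot":[0,0,0.03],"fingers":0},{"delta_pos":[-18.4,-12,1],"rot":[0,0,0.03],"fingers":0}]'
python3 -m creep '[{"delta_pos":[0.1,0,4],"rot":[0,0,0],"fingers":0},{"delta_pos":[0.1,0,7],"rot":[0,0,0],"fingers":0},{"delta_pos":[0.1,0,8.2],"rot":[0,0,0],"fingers":0},{"delta_pos":[0.1,0,8.2],"rot":[0,0,0],"fingers":0},{"delta_pos":[0.1,0,8.2],"rot":[0,0,0],"fingers":0.35},{"delta_pos":[0.1,0,8.2],"rot":[0,0,0],"fingers":0.35},{"delta_pos":[0.1,0,8.2],"rot":[0,0,0],"fingers":0.35},{"delta_pos":[0.1,0,5],"rot":[0,0,0],"fingers":0.35},{"delta_pos":[0.1,0,1],"rot":[0,0,0],"fingers":0.35},{"delta_pos":[0.1,0,-2.5],"rot":[0,0,0],"fingers":0.35}]'
python3 -m creep '[{"delta_pos":[3,4,-1],"rot":[0,0,0],"fingers":0.45},{"delta_pos":[5,7,-4],"rot":[0,0,-0.03],"fingers":0.45},{"delta_pos":[6,11,-4],"rot":[0,0,-0.03],"fingers":0.45},{"delta_pos":[8,15,-4],"rot":[0,0,-0.03],"fingers":0.45},{"delta_pos":[8,19,-4],"rot":[0,0,-0.03],"fingers":0.45},{"delta_pos":[8,23,-4],"rot":[0,0,-0.03],"fingers":0.45},{"delta_pos":[8,27,-4],"rot":[0,0,-0.03],"fingers":0.45},{"delta_pos":[8,31,-4],"rot":[0,0,-0.03],"fingers":0.45},{"delta_pos":[8,35,-4],"rot":[0,0,-0.03],"fingers":0.45},{"delta_pos":[8,35,-4],"rot":[0,0,-0.03],"fingers":0.45}]'
python3 -c "
from h import *
st();c=snap('top','top4.png');wedges(c,(180,180,350,320))
h=c['frame'].astype(int)
m=((h[:,:,0]>140)&(h[:,:,1]<70)&(h[:,:,2]<70)).astype('uint8')
n,l,s,ce=cv2.connectedComponentsWithStats(m)
for i in range(1,n):
  x,y,w,hh,a=s[i]
  if a>8 and 170<y<260 and x<420:print(s[i],ce[i].round(1))"
```

```text
clock: 22.2
tool_pos: [0.3676, 0.3012, 0.1277]
orientation: [1.0, 0.001, 0.0, -0.0]
contact_force: [0.3, 0.5, -0.1]
opening: 0.0215
finger_force: 25.0
clock: 23.03
tool_pos: [0.3699, 0.301, 0.1558]
orientation: [1.0, 0.0, 0.001, -0.001]
contact_force: [1.4, 0.5, -0.3]
opening: 0.0329
finger_force: 0.0
clock: 23.87
tool_pos: [0.4501, -0.0548, 0.1949]
orientation: [1.0, 0.012, 0.002, 0.002]
contact_force: [-0.2, 0.0, 0.2]
opening: 0.043
finger_force: 0.0
{'clock': 23.867, 'joints': [-0.238, -0.321, 2.096, -0.002, 1.363, 1.31], 'tool_pos': [0.45, -0.055, 0.195], 'orientation': [1.0, 0.012, 0.002, 0.002], 'contact_force': [-0.158, 0.006, 0.233], 'opening': 0.043, 'finger_force': 0.0}
wedge px 296 285 w [0.3751 0.0571] L,W 0.049 0.028 long-ax deg 83.0
wedge px 245 286 w [0.3693 0.1974] L,W 0.078 0.019 long-ax deg 178.5
wedge px 232 285 w [0.3717 0.2328] L,W 0.077 0.018 long-ax deg 179.5
wedge px 220 284 w [0.3748 0.2669] L,W 0.075 0.019 long-ax deg 0.1
wedge px 208 284 w [0.3728 0.2989] L,W 0.078 0.02 long-ax deg 178.9
[371 179   5  20  92] [372.8 189. ]
[278 243   5   6  22] [279.6 246. ]
```

View pics/top4.png

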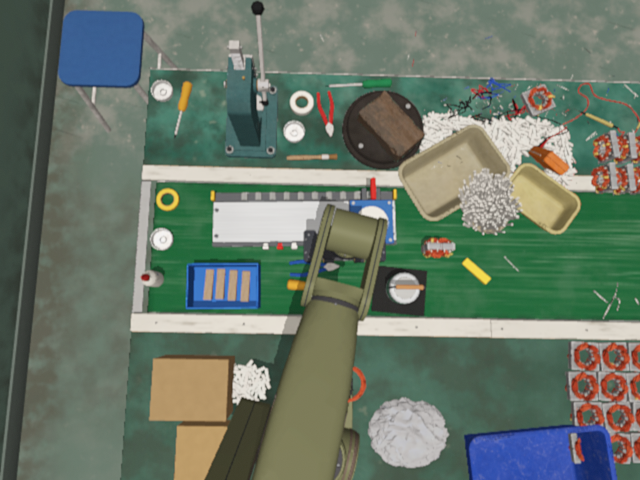

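All four wedges lie in the bin at (208–245,285), and the bed is clear. The red bar is at (373,189) and the clip at (279.6,246). Before sliding, I'll check how far the gripper stays from the teal press at (250,110).

```bash
python3 -c "
from h import *
c=snap('top');s=snap('side')
for u,v in((228,155),(276,155),(232,148),(250,148),(240,60)):
  for z in(.01,.1,.2,.3):
    p=px2w(c,u,v,z);print((u,v),z,p.round(3),'side',w2px(s,p).round(0))
print('bar',px2w(c,372.8,189,.116),'clip',px2w(c,279.6,246,.02))
go([.622,-.146,.16],np.radians(91.7));go([.622,-.146,.087])"
```

```text
(228, 155) 0.01 [0.748 0.264 0.01 ] side [173. 296.]
(228, 155) 0.1 [0.718 0.247 0.1  ] side [183. 266.]
(228, 155) 0.2 [0.685 0.229 0.2  ] side [195. 231.]
(228, 155) 0.3 [0.653 0.21  0.3  ] side [207. 193.]
(276, 155) 0.01 [0.751 0.125 0.01 ] side [207. 272.]
(276, 155) 0.1 [0.721 0.118 0.1  ] side [215. 245.]
(276, 155) 0.2 [0.688 0.11  0.2  ] side [224. 213.]
(276, 155) 0.3 [0.656 0.101 0.3  ] side [235. 179.]
(232, 148) 0.01 [0.769 0.253 0.01 ] side [170. 292.]
(232, 148) 0.1 [0.738 0.237 0.1  ] side [180. 262.]
(232, 148) 0.2 [0.704 0.219 0.2  ] side [191. 228.]
(232, 148) 0.3 [0.669 0.202 0.3  ] side [204. 191.]
(250, 148) 0.01 [0.77  0.201 0.01 ] side [183. 283.]
(250, 148) 0.1 [0.739 0.189 0.1  ] side [192. 254.]
(250, 148) 0.2 [0.705 0.175 0.2  ] side [203. 221.]
(250, 148) 0.3 [0.671 0.161 0.3  ] side [215. 185.]
(240, 60) 0.01 [1.043 0.241 0.01 ] side [101. 262.]
(240, 60) 0.1 [0.993 0.226 0.1  ] side [113. 236.]
(240, 60) 0.2 [0.938 0.209 0.2  ] side [127. 205.]
(240, 60) 0.3 [0.883 0.192 0.3  ] side [142. 172.]
bar [ 0.62892093 -0.14369173  0.116     ] clip [0.48304523 0.10591252 0.02      ]
delta [16.9  10.14  3.44] rotvec [ 0.    -0.    -0.001]
delta [16.89 10.14 10.74]
```

```bash
python3 -m creep '[{"delta_pos":[3,2,0],"rot":[0,0,0],"fingers":0.45},{"delta_pos":[6,4,0],"rot":[0,0,0],"fingers":0.45},{"delta_pos":[9,6,1],"rot":[0,0,0],"fingers":0.45},{"delta_pos":[12,8,2],"rot":[0,0,0],"fingers":0.45},{"delta_pos":[14.5,9.5,3],"rot":[0,0,0],"fingers":0.45},{"delta_pos":[16.2,10,3.5],"rot":[0,0,0],"fingers":0.45},{"delta_pos":[16.2,10,3.5],"rot":[0,0,0],"fingers":0.45},{"delta_pos":[16.2,10,3.5],"rot":[0,0,0],"fingers":0.45}]'
python3 -c "
from h import *
st();c=snap('side','side3.png');im=cv2.imread('pics/side3.png')[140:300,200:420];cv2.imwrite('pics/side3c.png',cv2.resize(im,None,fx=3.5,fy=3.5));go([.616,-.145,.087],np.radians(91.7))"
```

```text
clock: 24.68
tool_pos: [0.6151, -0.1421, 0.1572]
orientation: [1.0, 0.017, -0.001, -0.0]
contact_force: [-0.3, 0.7, -0.6]
opening: 0.0427
finger_force: 0.0
{'clock': 24.683, 'joints': [-0.312, 0.125, 1.747, 0.0, 1.271, 1.225], 'tool_pos': [0.615, -0.142, 0.157], 'orientation': [1.0, 0.017, -0.001, -0.0], 'contact_force': [-0.343, 0.653, -0.57], 'opening': 0.043, 'finger_force': 0.0}
delta [0.13 0.29 7.08] rotvec [0.    0.    0.003]
```

View pics/side3c.png

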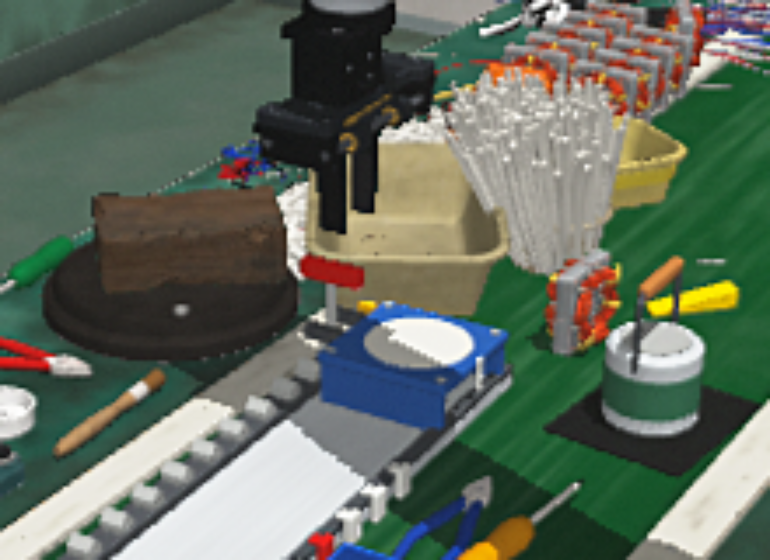

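The fingers are open above the red bar at crop (332,272), and the can stands upright on the pad at crop (650,370). Next: grip the bar and lift it 23 mm.

```bash
python3 -m creep '[{"delta_pos":[0.1,0.3,2.5],"rot":[0,0,0],"fingers":0.45},{"delta_pos":[0.1,0.3,5],"rot":[0,0,0],"fingers":0.45},{"delta_pos":[0.1,0.3,6.8],"rot":[0,0,0],"fingers":0.45},{"delta_pos":[0.1,0.3,6.8],"rot":[0,0,0],"fingers":0.45},{"delta_pos":[0.1,0.3,6.8],"rot":[0,0,0],"fingers":0},{"delta_pos":[0.1,0.3,6.8],"rot":[0,0,0],"fingers":0},{"delta_pos":[0.1,0.3,6.8],"rot":[0,0,0],"fingers":0},{"delta_pos":[0.1,0.3,6.8],"rot":[0,0,0],"fingers":0},{"delta_pos":[0.1,0.3,6.8],"rot":[0,0,0],"fingers":0},{"delta_pos":[0.1,0.3,6.8],"rot":[0,0,0],"fingers":0}]' 50
python3 -m creep '[{"delta_pos":[0,0,0],"rot":[0,0,0],"fingers":0},{"delta_pos":[0,0,0],"rot":[0,0,0],"fingers":0},{"delta_pos":[0,0,0],"rot":[0,0,0],"fingers":0}]' 50
python3 -c "
from h import *
st()"
```

```text
clock: 25.57
tool_pos: [0.6166, -0.1473, 0.0913]
orientation: [1.0, 0.015, 0.001, 0.0]
contact_force: [0.1, -0.0, 4.7]
opening: 0.0137
finger_force: 50.0
clock: 25.82
tool_pos: [0.6166, -0.1474, 0.0913]
orientation: [1.0, 0.015, 0.001, 0.0]
contact_force: [-1.2, 1.4, 6.0]
opening: 0.0138
finger_force: 50.0
{'clock': 25.817, 'joints': [-0.319, 0.191, 1.791, 0.0, 1.158, 1.221], 'tool_pos': [0.617, -0.147, 0.091], 'orientation': [1.0, 0.015, 0.001, 0.0], 'contact_force': [-1.244, 1.432, 6.021], 'opening': 0.014, 'finger_force': 50.001}
```

```bash
python3 -m creep '[{"delta_pos":[0,0,-0.6],"rot":[0,0,0],"fingers":0},{"delta_pos":[0,0,-1.2],"rot":[0,0,0],"fingers":0},{"delta_pos":[0,0,-1.8],"rot":[0,0,0],"fingers":0},{"delta_pos":[0,0,-2.4],"rot":[0,0,0],"fingers":0},{"delta_pos":[0,0,-2.4],"rot":[0,0,0],"fingers":0},{"delta_pos":[0,0,-2.4],"rot":[0,0,0],"fingers":0}]'
python3 -c "
from h import *
s=st();d=np.array([-.030,1,0])*.2535;go(np.array(s['tool_pos'])+d)"
```

```text
clock: 26.32
tool_pos: [0.6163, -0.1473, 0.1129]
orientation: [1.0, 0.015, 0.001, 0.0]
contact_force: [7.3, 0.3, -7.0]
opening: 0.0135
finger_force: 50.0
{'clock': 26.317, 'joints': [-0.319, 0.169, 1.777, 0.0, 1.193, 1.221], 'tool_pos': [0.616, -0.147, 0.113], 'orientation': [1.0, 0.015, 0.001, 0.0], 'contact_force': [7.259, 0.282, -7.016], 'opening': 0.014, 'finger_force': 49.998}
delta [ 1.000e-02 -2.536e+01 -1.000e-02]
```

```bash
python3 -m creep '[{"delta_pos":[0,-0.6,0],"rot":[0,0,0],"fingers":0},{"delta_pos":[0,-1.6,0],"rot":[0,0,0],"fingers":0},{"delta_pos":[0,-2.8,0],"rot":[0,0,0],"fingers":0},{"delta_pos":[0,-4,0],"rot":[0,0,0],"fingers":0},{"delta_pos":[0,-5.2,0],"rot":[0,0,0],"fingers":0},{"delta_pos":[0,-6.4,0],"rot":[0,0,0],"fingers":0},{"delta_pos":[0,-7.6,0],"rot":[0,0,0],"fingers":0},{"delta_pos":[0,-8.5,0],"rot":[0,0,0],"fingers":0},{"delta_pos":[0,-9,0],"rot":[0,0,0],"fingers":0},{"delta_pos":[0,-9,0],"rot":[0,0,0],"fingers":0}]'
python3 -c "
from h import *
s=st();c=snap('side','side4.png')"
```

```text
clock: 27.15
tool_pos: [0.6133, -0.056, 0.1125]
orientation: [1.0, 0.016, 0.001, -0.0]
contact_force: [6.0, 0.8, -7.0]
opening: 0.014
finger_force: 50.0
{'clock': 27.15, 'joints': [-0.179, 0.132, 1.819, 0.001, 1.189, 1.36], 'tool_pos': [0.613, -0.056, 0.112], 'orientation': [1.0, 0.016, 0.001, -0.0], 'contact_force': [5.97, 0.829, -6.972], 'opening': 0.014, 'finger_force': 49.997}
```

View pics/side4.png

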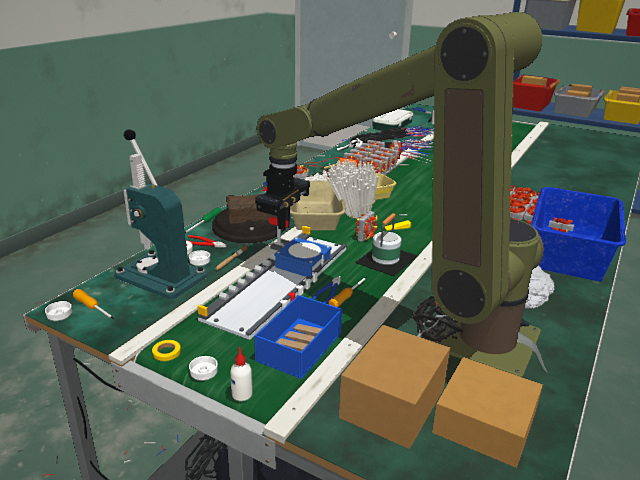

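The carriage has moved about 91 mm with the bar held up, now at (302,255), and the can is still on the pad. I'll slide it the remaining 16.5 cm.

```bash
python3 -m creep '[{"delta_pos":[0,-0.6,0],"rot":[0,0,0],"fingers":0},{"delta_pos":[0,-1.6,0],"rot":[0,0,0],"fingers":0},{"delta_pos":[0,-2.8,0],"rot":[0,0,0],"fingers":0},{"delta_pos":[0,-4,0],"rot":[0,0,0],"fingers":0},{"delta_pos":[0,-5.2,0],"rot":[0,0,0],"fingers":0},{"delta_pos":[0,-6.4,0],"rot":[0,0,0],"fingers":0},{"delta_pos":[0,-7.6,0],"rot":[0,0,0],"fingers":0},{"delta_pos":[0,-8.5,0],"rot":[0,0,0],"fingers":0},{"delta_pos":[0,-9,0],"rot":[0,0,0],"fingers":0},{"delta_pos":[0,-9,0],"rot":[0,0,0],"fingers":0}]'
python3 -m creep '[{"delta_pos":[0,-0.6,0],"rot":[0,0,0],"fingers":0},{"delta_pos":[0,-1.6,0],"rot":[0,0,0],"fingers":0},{"delta_pos":[0,-2.8,0],"rot":[0,0,0],"fingers":0},{"delta_pos":[0,-4,0],"rot":[0,0,0],"fingers":0},{"delta_pos":[0,-5.2,0],"rot":[0,0,0],"fingers":0},{"delta_pos":[0,-6.2,0],"rot":[0,0,0],"fingers":0},{"delta_pos":[0,-7,0],"rot":[0,0,0],"fingers":0},{"delta_pos":[0,-7.4,0],"rot":[0,0,0],"fingers":0},{"delta_pos":[0,-7.4,0],"rot":[0,0,0],"fingers":0},{"delta_pos":[0,-7.4,0],"rot":[0,0,0],"fingers":0}]'
python3 -c "
from h import *
s=st();c=snap('side','side5.png');im=cv2.imread('pics/side5.png')[190:390,160:420];cv2.imwrite('pics/side5c.png',cv2.resize(im,None,fx=3,fy=3))
print('clip',w2px(c,px2w(snap('top'),279.6,246,.02)))"
```

```text
clock: 28.03
tool_pos: [0.6104, 0.0337, 0.1124]
orientation: [1.0, 0.016, 0.0, -0.0]
contact_force: [5.3, 0.7, -6.1]
opening: 0.0141
finger_force: 50.0
clock: 28.87
tool_pos: [0.608, 0.107, 0.1123]
orientation: [1.0, 0.015, 0.0, -0.0]
contact_force: [4.8, 1.6, -7.3]
opening: 0.0137
finger_force: 50.0
{'clock': 28.867, 'joints': [0.087, 0.136, 1.815, 0.0, 1.19, 1.627], 'tool_pos': [0.608, 0.107, 0.112], 'orientation': [1.0, 0.015, 0.0, -0.0], 'contact_force': [4.775, 1.601, -7.264], 'opening': 0.014, 'finger_force': 49.997}
clip [291.51807788 293.98919916]
```

View pics/side5c.png

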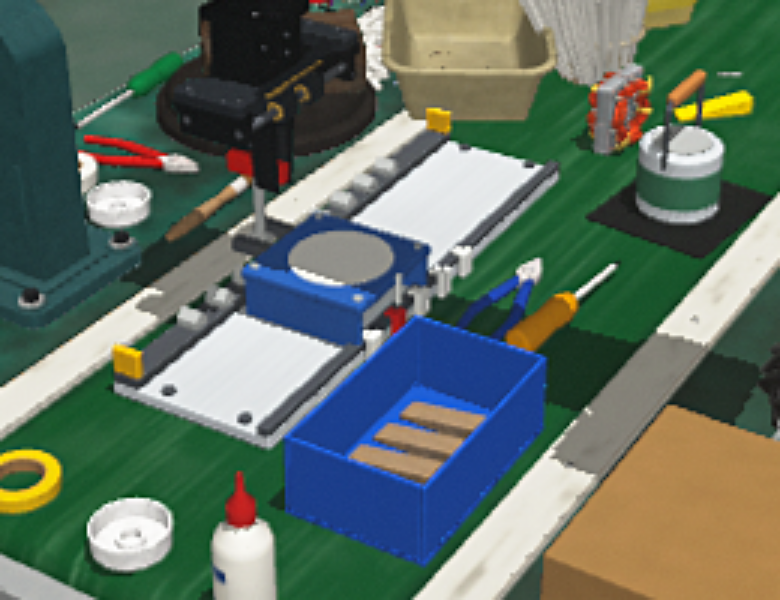

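The white pointer at crop (398,287) is directly behind the red clip at (397,320). Next: lower the bar and let go.

```bash
python3 -m creep '[{"delta_pos":[0,0,0.6],"rot":[0,0,0],"fingers":0},{"delta_pos":[0,0,1.2],"rot":[0,0,0],"fingers":0},{"delta_pos":[0,0,1.7],"rot":[0,0,0],"fingers":0},{"delta_pos":[0,0,1.9],"rot":[0,0,0],"fingers":0},{"delta_pos":[0,0,1.9],"rot":[0,0,0],"fingers":0}]'
python3 -m creep '[{"delta_pos":[0,0,0],"rot":[0,0,0],"fingers":0.4},{"delta_pos":[0,0,0],"rot":[0,0,0],"fingers":0.4},{"delta_pos":[0,0,0],"rot":[0,0,0],"fingers":0.4},{"delta_pos":[0,0,0],"rot":[0,0,0],"fingers":0.4},{"delta_pos":[0,0,0],"rot":[0,0,0],"fingers":0.4},{"delta_pos":[0,0,-3],"rot":[0,0,0],"fingers":0.4},{"delta_pos":[0,0,-6],"rot":[0,0,0],"fingers":0.4},{"delta_pos":[0,0,-9],"rot":[0,0,0],"fingers":0.4},{"delta_pos":[0,0,-11],"rot":[0,0,0],"fingers":0.4},{"delta_pos":[0,0,-11],"rot":[0,0,0],"fingers":0.4}]'
python3 -m creep '[{"delta_pos":[-4,2,0],"rot":[0,0,0],"fingers":0.4},{"delta_pos":[-7,5,0],"rot":[0,0,0],"fingers":0.4},{"delta_pos":[-10,8,0],"rot":[0,0,0],"fingers":0.4},{"delta_pos":[-13,11,0],"rot":[0,0,0],"fingers":0.4},{"delta_pos":[-16,14,0],"rot":[0,0,0],"fingers":0.4},{"delta_pos":[-18,18,0],"rot":[0,0,0],"fingers":0.4},{"delta_pos":[-20,20,0],"rot":[0,0,0],"fingers":0.4},{"delta_pos":[-20,20,0],"rot":[0,0,0],"fingers":0.4}]'
python3 -c "
from h import *
s=st();a=snap('top','top6.png');b=snap('side','side6.png')
A=cv2.imread('pics/top6.png')[170:320,180:430];B=cv2.imread('pics/side6.png')[210:350,200:420]
A=cv2.resize(A,(800,480))[:,:]; B=cv2.resize(B,None,fx=3.6,fy=3.6)
cv2.imwrite('pics/A6.png',A);cv2.imwrite('pics/B6.png',B)"
```

```text
clock: 29.38
tool_pos: [0.608, 0.1066, 0.0932]
orientation: [1.0, 0.015, 0.0, -0.0]
contact_force: [5.4, 1.4, -5.3]
opening: 0.0136
finger_force: 50.0
clock: 30.22
tool_pos: [0.6109, 0.1069, 0.2115]
orientation: [1.0, 0.015, 0.005, -0.0]
contact_force: [0.7, 0.1, 0.5]
opening: 0.0383
finger_force: 0.0
clock: 30.88
tool_pos: [0.4107, -0.1028, 0.2035]
orientation: [1.0, 0.012, -0.001, 0.001]
contact_force: [0.7, 0.1, -1.0]
opening: 0.0382
finger_force: 0.0
{'clock': 30.883, 'joints': [-0.371, -0.402, 2.14, -0.002, 1.405, 1.176], 'tool_pos': [0.411, -0.103, 0.204], 'orientation': [1.0, 0.012, -0.001, 0.001], 'contact_force': [0.666, 0.096, -1.021], 'opening': 0.038, 'finger_force': 0.0}
```

View pics/A6.png

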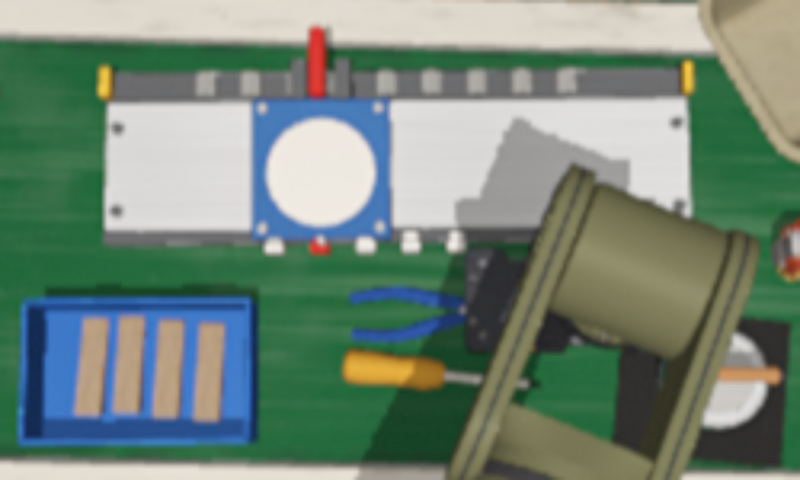

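View pics/B6.png

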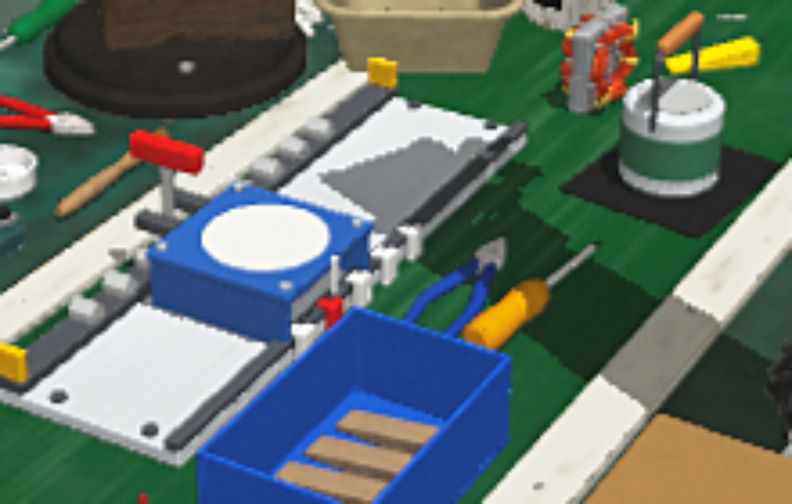

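```bash
python3 -c "
from h import *
t=snap('top');s=snap('side')
im=cv2.imread('pics/top3.png');t['frame']=im[:,:,::-1].copy()
h=cv2.cvtColor(t['frame'],cv2.COLOR_RGB2HSV);m=cv2.inRange(h,(6,110,100),(18,255,255));k=np.zeros_like(m);k[265:315,375:435]=m[265:315,375:435]
p=np.argwhere(k)[:,::-1].astype(np.float32);r=cv2.minAreaRect(p);print(r)
for q in cv2.boxPoints(r):print(px2w(t,*q,.133-.004+.004).round(4))
print('handle',px2w(t,*r[0],.133))
b=px2w(t,279.06,189.4,.116);print('bar',b,'side pred z .106/.116/.126',[w2px(s,[*px2w(t,279.06,189.4,z+.01)[:2],z]).round(1) for z in(.106,.116,.126)],'seen 246.1,252.2')
g=cv2.cvtColor(cv2.imread('pics/top6.png'),cv2.COLOR_BGR2HSV);d=cv2.inRange(g,(0,0,200),(40,60,255));k=np.zeros_like(d);k[205:243,262:299]=d[205:243,262:299]
n,l,st_,ce=cv2.connectedComponentsWithStats(k);i=1+np.argmax(st_[1:,4]);print('disc',st_[i],ce[i],px2w(t,*ce[i],.06))
go([.37,-.236,.2],0.)
"
```

```text
((409.5, 286.5), (5.0, 27.0), 90.0)
[ 0.377  -0.2014  0.133 ]
[ 0.3783 -0.2707  0.133 ]
[ 0.3655 -0.2705  0.133 ]
[ 0.3643 -0.2013  0.133 ]
handle [ 0.37126814 -0.23595707  0.133     ]
bar [0.62199449 0.10535964 0.116     ] side pred z .106/.116/.126 [array([247.2, 251.1]), array([248. , 247.8]), array([248.8, 244.6])] seen 246.1,252.2
disc [264 208  33  32 843] [279.80071174 223.51245552] [0.54018558 0.10451446 0.06      ]
delta [-4.83 13.57  0.41] rotvec [-1.00e-03 -1.00e-03 -1.54e+00]
```

```bash
python3 -m creep '[{"delta_pos":[-2,4,0],"rot":[0,0,-0.12],"fingers":0.6},{"delta_pos":[-3,8,0],"rot":[0,0,-0.24],"fingers":0.6},{"delta_pos":[-4,11,0],"rot":[0,0,-0.36],"fingers":0.6},{"delta_pos":[-4.7,13.5,0.3],"rot":[0,0,-0.48],"fingers":0.6},{"delta_pos":[-4.7,13.5,0.3],"rot":[0,0,-0.6],"fingers":0.6},{"delta_pos":[-4.7,13.5,0.3],"rot":[0,0,-0.72],"fingers":0.6},{"delta_pos":[-4.7,13.5,0.3],"rot":[0,0,-0.84],"fingers":0.6},{"delta_pos":[-4.7,13.5,0.3],"rot":[0,0,-0.96],"fingers":0.6},{"delta_pos":[-4.7,13.5,0.3],"rot":[0,0,-1.08],"fingers":0.6},{"delta_pos":[-4.7,13.5,0.3],"rot":[0,0,-1.2],"fingers":0.6}]'
python3 -m creep '[{"delta_pos":[0,0,0],"rot":[0,0,-0.12],"fingers":0.6},{"delta_pos":[0,0,0],"rot":[0,0,-0.24],"fingers":0.6},{"delta_pos":[0,0,0],"rot":[0,0,-0.33],"fingers":0.6},{"delta_pos":[0,0,0],"rot":[0,0,-0.33],"fingers":0.6},{"delta_pos":[0,0,0],"rot":[0,0,-0.33],"fingers":0.6}]'
python3 -c "
from h import *
st();go([.371,-.236,.1105],0)"
```

```text
clock: 31.92
tool_pos: [0.3723, -0.2347, 0.2012]
orientation: [0.823, 0.567, -0.0, -0.001]
contact_force: [0.1, 0.4, 1.0]
opening: 0.0573
finger_force: 0.0
clock: 32.33
tool_pos: [0.372, -0.2348, 0.2013]
orientation: [0.722, 0.692, 0.0, -0.0]
contact_force: [-0.1, -0.1, 0.5]
opening: 0.057
finger_force: 0.0
{'clock': 32.333, 'joints': [-0.685, -0.357, 2.112, 0.0, 1.388, -0.642], 'tool_pos': [0.372, -0.235, 0.201], 'orientation': [0.722, 0.692, 0.0, -0.0], 'contact_force': [-0.095, -0.065, 0.497], 'opening': 0.057, 'finger_force': 0.0}
delta [-0.13 -0.09  9.08] rotvec [ 0.    -0.    -0.043]
```

```bash
python3 -m creep '[{"delta_pos":[-0.1,-0.1,3],"rot":[0,0,-0.043],"fingers":0.6},{"delta_pos":[-0.1,-0.1,6],"rot":[0,0,-0.043],"fingers":0.6},{"delta_pos":[-0.1,-0.1,8.3],"rot":[0,0,-0.043],"fingers":0.6},{"delta_pos":[-0.1,-0.1,8.8],"rot":[0,0,-0.043],"fingers":0.6},{"delta_pos":[-0.1,-0.1,8.9],"rot":[0,0,-0.043],"fingers":0.6},{"delta_pos":[-0.1,-0.1,8.9],"rot":[0,0,-0.043],"fingers":0},{"delta_pos":[-0.1,-0.1,8.9],"rot":[0,0,-0.043],"fingers":0},{"delta_pos":[-0.1,-0.1,8.9],"rot":[0,0,-0.043],"fingers":0},{"delta_pos":[-0.1,-0.1,8.9],"rot":[0,0,-0.043],"fingers":0},{"delta_pos":[-0.1,-0.1,8.9],"rot":[0,0,-0.043],"fingers":0}]' 45
python3 -m creep '[{"delta_pos":[0,0,0],"rot":[0,0,0],"fingers":0},{"delta_pos":[0,0,0],"rot":[0,0,0],"fingers":0},{"delta_pos":[0,0,0],"rot":[0,0,0],"fingers":0},{"delta_pos":[0,0,0],"rot":[0,0,0],"fingers":0},{"delta_pos":[0,0,0],"rot":[0,0,0],"fingers":0}]' 45
python3 -c "
from h import *
st();go([.54,.1045,.25],0)"
```

```text
clock: 33.17
tool_pos: [0.3707, -0.2371, 0.1138]
orientation: [0.707, 0.707, 0.0, 0.001]
contact_force: [0.3, 0.4, -0.3]
opening: 0.029
finger_force: 0.0
clock: 33.58
tool_pos: [0.3701, -0.2367, 0.1128]
orientation: [0.707, 0.707, -0.0, -0.0]
contact_force: [-0.5, 1.0, 1.5]
opening: 0.0114
finger_force: 45.0
{'clock': 33.583, 'joints': [-0.691, -0.277, 2.204, -0.0, 1.215, -0.691], 'tool_pos': [0.37, -0.237, 0.113], 'orientation': [0.707, 0.707, -0.0, -0.0], 'contact_force': [-0.497, 1.038, 1.462], 'opening': 0.011, 'finger_force': 44.999}
delta [ 34.12  16.98 -13.72] rotvec [-0. -0. -0.]
```

```bash
python3 -m creep '[{"delta_pos":[0,0,-1],"rot":[0,0,0],"fingers":0},{"delta_pos":[0,0,-3],"rot":[0,0,0],"fingers":0},{"delta_pos":[0,0,-5],"rot":[0,0,0],"fingers":0},{"delta_pos":[0,0,-7],"rot":[0,0,0],"fingers":0},{"delta_pos":[0,0,-9],"rot":[0,0,0],"fingers":0},{"delta_pos":[0,0,-11],"rot":[0,0,0],"fingers":0},{"delta_pos":[0,0,-12],"rot":[0,0,0],"fingers":0},{"delta_pos":[2,1,-12],"rot":[0,0,0],"fingers":0},{"delta_pos":[4,2,-12],"rot":[0,0,0],"fingers":0},{"delta_pos":[6,3,-12],"rot":[0,0,0],"fingers":0}]'
python3 -m creep '[{"delta_pos":[2,1,0],"rot":[0,0,0],"fingers":0},{"delta_pos":[4,2,0],"rot":[0,0,0],"fingers":0},{"delta_pos":[6,3,0],"rot":[0,0,0],"fingers":0},{"delta_pos":[8,4,0],"rot":[0,0,0],"fingers":0},{"delta_pos":[10,5,0],"rot":[0,0,0],"fingers":0},{"delta_pos":[12,6,0],"rot":[0,0,0],"fingers":0},{"delta_pos":[14,7,0],"rot":[0,0,0],"fingers":0},{"delta_pos":[15,7.5,0],"rot":[0,0,0],"fingers":0},{"delta_pos":[15,7.5,0],"rot":[0,0,0],"fingers":0}]'
python3 -c "
from h import *
st();go([.54,.1045,.232],0)"
```

```text
clock: 34.42
tool_pos: [0.4, -0.1759, 0.2322]
orientation: [0.708, 0.707, -0.0, -0.0]
contact_force: [1.0, -0.3, -3.4]
opening: 0.0115
finger_force: 45.0
clock: 35.17
tool_pos: [0.4753, -0.0251, 0.2318]
orientation: [0.706, 0.708, -0.0, -0.001]
contact_force: [-1.1, -0.3, -3.1]
opening: 0.0115
finger_force: 45.0
{'clock': 35.167, 'joints': [-0.166, -0.283, 2.004, 0.0, 1.422, -0.169], 'tool_pos': [0.475, -0.025, 0.232], 'orientation': [0.706, 0.708, -0.0, -0.001], 'contact_force': [-1.123, -0.338, -3.094], 'opening': 0.012, 'finger_force': 45.0}
delta [12.94  6.51 -0.02] rotvec [-0.     0.     0.003]
```

```bash
python3 -m creep '[{"delta_pos":[2,1,0],"rot":[0,0,0],"fingers":0},{"delta_pos":[4,2,0],"rot":[0,0,0],"fingers":0},{"delta_pos":[6,3,0],"rot":[0,0,0],"fingers":0},{"delta_pos":[8,4,0],"rot":[0,0,0],"fingers":0},{"delta_pos":[10,5,0],"rot":[0,0,0],"fingers":0},{"delta_pos":[12,6,0],"rot":[0,0,0],"fingers":0},{"delta_pos":[12.9,6.5,0],"rot":[0,0,0],"fingers":0},{"delta_pos":[12.9,6.5,0],"rot":[0,0,0],"fingers":0},{"delta_pos":[12.9,6.5,0],"rot":[0,0,0],"fingers":0}]'
python3 -c "
from h import *
st();go([.54,.1045,.173],0)"
```

```text
clock: 35.92
tool_pos: [0.5398, 0.1014, 0.2321]
orientation: [0.707, 0.707, -0.001, -0.0]
contact_force: [-0.1, 0.9, -3.8]
opening: 0.0119
finger_force: 45.0
{'clock': 35.917, 'joints': [0.089, -0.109, 1.855, -0.001, 1.397, 0.089], 'tool_pos': [0.54, 0.101, 0.232], 'orientation': [0.707, 0.707, -0.001, -0.0], 'contact_force': [-0.119, 0.923, -3.796], 'opening': 0.012, 'finger_force': 44.999}
delta [0.32 0.03 5.91] rotvec [0. 0. 0.]
```

```bash
python3 -m creep '[{"delta_pos":[0.2,0,2],"rot":[0,0,0],"fingers":0},{"delta_pos":[0.2,0,4],"rot":[0,0,0],"fingers":0},{"delta_pos":[0.2,0,5.3],"rot":[0,0,0],"fingers":0},{"delta_pos":[0.2,0,5.8],"rot":[0,0,0],"fingers":0},{"delta_pos":[0.2,0,5.9],"rot":[0,0,0],"fingers":0},{"delta_pos":[0.2,0,6],"rot":[0,0,0],"fingers":0},{"delta_pos":[0.2,0,6.1],"rot":[0,0,0],"fingers":0},{"delta_pos":[0.2,0,6.2],"rot":[0,0,0],"fingers":0},{"delta_pos":[0.2,0,6.2],"rot":[0,0,0],"fingers":0}]'
python3 -c "
from h import *
st();b=snap('side','side7.png');B=cv2.imread('pics/side7.png')[180:340,180:420];cv2.imwrite('pics/B7.png',cv2.resize(B,None,fx=3.3,fy=3.3))"
```

```text
clock: 36.67
tool_pos: [0.5407, 0.1044, 0.1715]
orientation: [0.707, 0.707, 0.001, 0.0]
contact_force: [0.4, 0.2, -4.6]
opening: 0.0118
finger_force: 45.0
{'clock': 36.667, 'joints': [0.093, -0.066, 1.918, -0.0, 1.288, 0.093], 'tool_pos': [0.541, 0.104, 0.172], 'orientation': [0.707, 0.707, 0.001, 0.0], 'contact_force': [0.372, 0.158, -4.647], 'opening': 0.012, 'finger_force': 44.999}
```

View pics/B7.png

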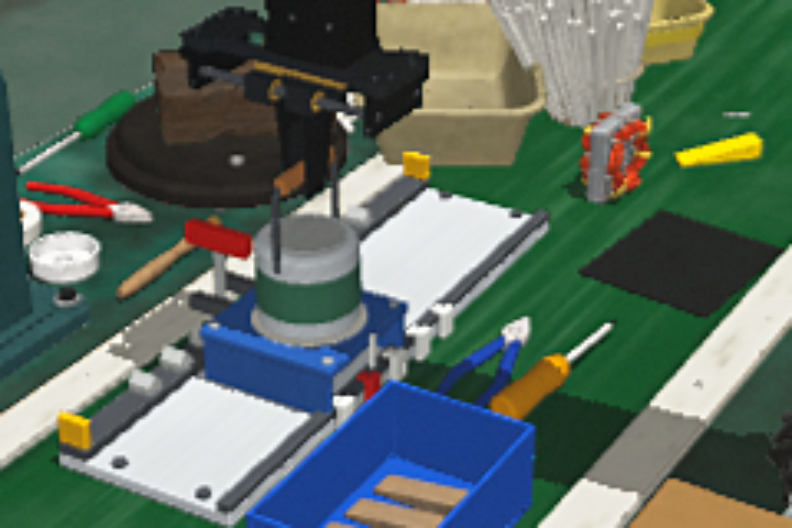

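The can is centred over the deck at crop (308,300), 2–3 mm above it, with the pointer still at the clip. Next: set it down gently and open.

```bash
python3 -m creep '[{"delta_pos":[0,0,0.1],"rot":[0,0,0],"fingers":0},{"delta_pos":[0,0,0.2],"rot":[0,0,0],"fingers":0},{"delta_pos":[0,0,0.3],"rot":[0,0,0],"fingers":0},{"delta_pos":[0,0,0.3],"rot":[0,0,0],"fingers":0},{"delta_pos":[0,0,0.3],"rot":[0,0,0],"fingers":0}]'
python3 -m creep '[{"delta_pos":[0,0,0],"rot":[0,0,0],"fingers":0.2},{"delta_pos":[0,0,0],"rot":[0,0,0],"fingers":0.4},{"delta_pos":[0,0,0],"rot":[0,0,0],"fingers":0.5},{"delta_pos":[0,0,0],"rot":[0,0,0],"fingers":0.5},{"delta_pos":[0,0,0],"rot":[0,0,0],"fingers":0.5},{"delta_pos":[0,0,0],"rot":[0,0,0],"fingers":0.5},{"delta_pos":[0,0,-2],"rot":[0,0,0],"fingers":0.5},{"delta_pos":[0,0,-5],"rot":[0,0,0],"fingers":0.5},{"delta_pos":[0,0,-8],"rot":[0,0,0],"fingers":0.5},{"delta_pos":[0,0,-10],"rot":[0,0,0],"fingers":0.5}]'
python3 -m creep '[{"delta_pos":[-4,0,0],"rot":[0,0,0],"fingers":0.5},{"delta_pos":[-8,0,0],"rot":[0,0,0],"fingers":0.5},{"delta_pos":[-12,0,0],"rot":[0,0,0],"fingers":0.5},{"delta_pos":[-16,0,0],"rot":[0,0,0],"fingers":0.5},{"delta_pos":[-20,-2,0],"rot":[0,0,0],"fingers":0.5},{"delta_pos":[-24,-5,0],"rot":[0,0,0],"fingers":0.5},{"delta_pos":[-24,-5,0],"rot":[0,0,0],"fingers":0.5},{"delta_pos":[-24,-5,0],"rot":[0,0,0],"fingers":0.5}]'
python3 -c "
from h import *
t=snap('top','top8.png');s=snap('side','side8.png');wedges(t,(180,260,265,320))
A=cv2.imread('pics/top8.png')[170:320,180:430];B=cv2.imread('pics/side8.png')[190:320,200:420]
cv2.imwrite('pics/AB8.png',np.vstack([cv2.resize(A,(500,300)),cv2.resize(B,(500,295))]))
h=cv2.cvtColor(t['frame'],cv2.COLOR_RGB2HSV);m=cv2.inRange(h,(6,110,100),(18,255,255));k=np.zeros_like(m);k[195:235,255:305]=m[195:235,255:305]
r=cv2.minAreaRect(np.argwhere(k)[:,::-1].astype(np.float32));print('handle',r,px2w(t,*r[0],.193))"
```

```text
clock: 37.13
tool_pos: [0.5408, 0.1044, 0.1693]
orientation: [0.707, 0.707, 0.001, 0.001]
contact_force: [-2.6, -2.0, 5.9]
opening: 0.0116
finger_force: 45.0
clock: 37.97
tool_pos: [0.5409, 0.1045, 0.2707]
orientation: [0.707, 0.707, 0.001, 0.001]
contact_force: [0.3, -0.1, 0.3]
opening: 0.0474
finger_force: 0.0
clock: 38.63
tool_pos: [0.489, -0.1377, 0.2677]
orientation: [0.709, 0.706, -0.0, 0.0]
contact_force: [0.5, 0.0, -0.2]
opening: 0.0476
finger_force: 0.0
wedge px 245 286 w [0.3692 0.1974] L,W 0.078 0.019 long-ax deg 178.5
wedge px 232 285 w [0.3717 0.2327] L,W 0.077 0.018 long-ax deg 179.5
wedge px 220 284 w [0.3748 0.2669] L,W 0.075 0.02 long-ax deg 0.3
wedge px 208 284 w [0.3728 0.2989] L,W 0.078 0.02 long-ax deg 178.9
handle ((276.0, 214.5), (3.0, 28.0), 90.0) [0.53912053 0.10545606 0.193     ]
```

View pics/AB8.png

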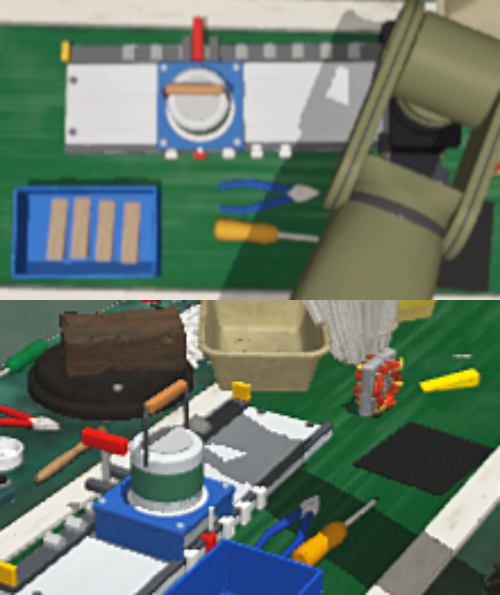

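The can stands centred on the deck: its handle is at (0.539, 0.105), against a disc centre of (0.540, 0.1045). The carriage is at the red clip with the bar down, four wedges are in the bin, and the arm is clear.

```bash
python3 -c "
from workcell import ctrl
print(ctrl.hand_in())"
```

```text
the job is handed in; nothing more can be done
None
```

I handed the job in at about 39 s and no verdict came back; my last pictures show the can upright in the middle of the deck, the carriage caught at the red clip with the bar down, and all four wedges in the scrap bin.

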